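# Press the joiner's tools home in the foam tray

## Task

Put the joiner's tools away in the foam tray: slide or lift the carved wooden panel off the tray so that it ends on the bench, lay the wooden try square and the F-clamp each in its own cut-out, and press the square, the clamp and the marking gauge (which already lies in its cut-out but stands proud) fully home with everything let go. Do not disturb the other things on the bench.

Things in the scene. Friction and masses are not known exactly. Their poses are not given: they have to be found in the camera images.
- tray: Fixed tool tray: thin plywood frame filled flush with dark grey foam. 226 mm along own x, 294 mm along own y, top face 36 mm above the bench. Origin: centre of underside; z up. Three straight-walled cut-outs (lighter floors), each the plan outline of one tool with 2 mm play all round; their floors start 8 mm below the top face. How they yield: see square_home.
- square: Wooden try square lying flat, L-shaped, about 0.12 kg. Dark fence 26 mm (own x) by 100 mm (own y), 24 mm high; light blade 8 mm high leaves it to own +x at its +y end (x 13 to 117, y 16 to 50 mm). Undersides level. Origin: underside of the fence's centre; z up. Fits its cut-out only with own +x along the tray's +y.
- square_tip (a point): Middle of the free end of the square's blade at the underside: own (117, 33, 0) mm.
- square_home (a point): Place of the square's origin when home: tray frame (-48, -100) mm, 18 mm above the bench. In all three cut-outs the foam floor, 8 mm deep at first, yields straight down when the tool on it is pushed with about 9 to 13 N, by 10 mm to a hard stop (18 mm below the top face), and stays where pushed; a tool's own weight does not move it. Axes: the tray's.
- square_tip_home (a point): Where square_tip lies when the square is home: tray frame (-81, 17) mm, same height as square_home.
- clamp: Small F-clamp lying flat, rigid, about 0.32 kg. Origin: underside of the dark sliding jaw's centre (jaw x -11 to 11, y -37 to 38 mm, 22 mm high), which can be gripped across own x; z up. Fixed jaw, same height: x 57 to 79, same y. Steel bar x -101 to 79, y -37 to -19, top at 15 mm. Handle and screw: see clamp_tip. Fits its cut-out only with own +x along the tray's -y.
- clamp_tip (a point): Free end of the clamp's bar, at the level of the underside: own (-101, -28, 0) mm. The clamp's round wooden handle, 22 mm diameter, lies along own x at x -83 to -23, y 16 to 38 mm; its 10 mm steel screw runs on at y 27 through the sliding jaw to a small pad at x 30.
- clamp_home (a point): Place of the clamp's origin when home: tray frame (57, -49) mm, 18 mm above the bench (floor pressed fully down). Axes: the tray's.
- clamp_tip_home (a point): Where clamp_tip lies when the clamp is home: tray frame (29, 52) mm, same height as clamp_home.
- gauge: Wooden marking gauge, already in its own cut-out the right way round but 10 mm proud of home; 0.12 kg. Light beam along own x (x -110 to 60 mm, 18 mm wide, 18 mm high) through a dark head (x -13 to 13, y -29 to 29, 24 mm high). Origin: underside of the head's centre; z up. Own +x lies along the tray's +x.
- gauge_tip (a point): End of the gauge's long beam side at the underside: own (-110, 0, 0) mm.
- gauge_home (a point): Place of the gauge's origin when home: tray frame (22, 98) mm, 18 mm above the bench (floor pressed fully down). Axes: the tray's.
- gauge_tip_home (a point): Where gauge_tip lies when the gauge is home: tray frame (-88, 98) mm, same height as gauge_home.
- strip: Carved wooden moulding panel, 150 mm along own x, 60 mm along own y, 16 mm high, about 0.08 kg, underside edges rounded, lying flat on the foam roughly along the tray's y, across the cut-outs of square and clamp. Origin: centre of its underside; z up. The bench between the tray and the robot is free to receive it.
- wedge: Bystander: light wooden block 60 x 24 x 18 mm beside the square, inside its L. Origin: centre of underside.
- sander: Bystander: cork sanding block 70 x 30 x 24 mm beside the clamp's handle. Origin: centre of underside.
- glue: Bystander: white glue bottle, 56 mm diameter, 170 mm high, standing behind the tray's left (+y) corner. Origin: centre of underside.
- tin: Bystander: tin, 72 mm diameter, 100 mm high, standing behind the tray's right (-y) corner. Origin: centre of underside.
- mallet: Bystander: wooden mallet, 250 mm long along own x, head 90 mm wide and 50 mm high, lying behind the tray.
- chisel: Bystander: 200 mm wooden-handled screwdriver lying at the back left, along own x.
- brush: Bystander: 200 mm brush lying at the back right, along own x.
Things that resemble listed ones, but are neither listed nor needed, are in the scene too. What is shaped like the square but turquoise is not meant.

How it is judged:
At the end, for the whole second after the job is handed in: Square, clamp and gauge each lie flat in their own cut-out (origin within 5 mm and tip within 6 mm of home in plan, tilt under 0.05 rad), pressed down to within 3 mm of the hard stop, at rest; the panel is off the tray, at rest on the bench (it may lean on the tray's side, origin under 27 mm high) (horizontal distance between square and square_home below 0.005 m and horizontal distance between square_tip and square_tip_home below 0.006 m and z of square in the frame of square_home below 0.003 m and angle between each of square, clamp, gauge's own z axis and vertical below 0.05 rad and linear speed of each of square, clamp, gauge, strip below 0.02 m/s and horizontal distance between clamp and clamp_home below 0.005 m and horizontal distance between clamp_tip and clamp_tip_home below 0.006 m and z of clamp in the frame of clamp_home below 0.003 m and horizontal distance between gauge and gauge_home below 0.005 m and horizontal distance between gauge_tip and gauge_tip_home below 0.006 m and z of gauge in the frame of gauge_home below 0.003 m and height (world z) of strip between -0.01 and 0.027 m); the robot touches nothing.
It fails at once if one of the bystanders (wooden block, sanding block, glue bottle, tin, mallet, screwdriver, brush) is moved more than 25 mm (distance of any of wedge, sander, glue, tin, mallet, chisel, brush from where it was at the start of the episode above 0.025 m).
It also fails if it takes over 72 s, if anything falls off the work surface, if the arm or the gripper's body presses on something with over 40 N, if the wrist force passes 120 N, or if a joint passes its speed limit or range.

## Robot

A 6-joint arm with a two-finger parallel gripper is mounted at the origin on the work surface. World frame = base frame: x ahead of the robot, y to its left, z up, the work surface at z = 0. Lengths are in m, angles in rad, forces in N, time in s.
With the tool pointing down it reaches from about 0.325 to 0.9 m from the base axis. Payload 3.5 kg.
Tool frame: the origin (TCP) lies between the finger pads; the fingertips stand env.nose_length ahead of it and the grasp point (between the pads) lies 6 mm ahead of it (env.nose_length is the distance from the TCP to the fingertips, in m); z points along the fingers, y is the direction in which the jaws open and shut (so a half turn about z gives the same grasp; the last joint's range is limited). The gripper opens to 85 mm and grips with 20 to 120 N. Pads are 22 mm wide; open, the fingers measure 114 mm over their backs; the gripper's body (76 mm by 85 mm) begins 54 mm behind the grasp point. The pads swing forward as they close: fully open they stand 13 mm farther back than shut.
Start: joints at [-1.315, 0.276, -0.026, 1.268, 0, 1.467], TCP at [0.219, -0.585, 0.256] pointing down, gripper open.
Joint ranges: [-3.12, 3.12], [-0.85, 1.88], [-1.08, 1.24], [-1.95, 2.15], [-1.57, 1.53], [-3.14, 3.14]. Speed limits (rad/s): [2.57, 2.57, 3.14, 3.14, 3.14, 3.14].

## Interface

Orientations are given as [roll, pitch, yaw] about the fixed x, y, z axes, in that order (R = Rz(yaw) Ry(pitch) Rx(roll)).
In Python, from bench import env, viewer gives the robot as it stands. The module is installed in compiled form; this text tells all that it offers.
- The arm moves only by the tool carry_out, never from a script. Its argument "series" is text: rows parted by semicolons, each of 7 numbers parted by spaces: the shift along the tool's x, y, z in m, then the turn, a rotation vector about the tool's x, y, z in degrees, then the opening, from 0 (shut) to 1 (fully open). In form: dx dy dz ax ay az grip; .... A call has 1 to 20 rows; each row shifts and turns the commanded pose from where the row before left it, along the tool's axes as they then stand; what a row does not reach is not made up. A row lasts 1/8 s, in which the tool goes at most 62.5 mm and 10.7 degrees, less where a joint would pass 70% of its speed; a pose out of reach is approached as far as the arm can. A call with a gripper value outside its range is refused whole. The fingers move at their own pace and stop on an object; "grip_force" is the grip in N (left out, the last holds). Time passes only in rows, so rows that do not move let the fingers close. It gives the time, the measured TCP pose, the force and the opening at its end, in the units of the state.
- env.sense(): the state, without advancing time (a new reading comes with each control period).
- viewer.capture(name): name is "scene" or "top"; returns a dict with "color" (384x512x3 uint8, red, green, blue), "z_map" (384x512 float32, m along the optical axis (not along the pixel's ray), 0 where there is no reading), "fx", "fy", "cx", "cy" (pixels), "k1" (the pictures are not rectified: a ray, as slopes to the right and down, at radius r is drawn at 1 + k1 r^2 times it, then the intrinsics apply), "world_to_cam" (4x4, takes a point from world to camera coordinates). Camera axes: x right, y up, looking along -z (the intrinsics and any distortion apply to the point x, -y, -z); pixel columns grow to the right and rows downward; lengths in m; the calibration is good to about 2 mm. A picture is of the moment at which its call begins.
- env.job_done(): hands the job in, once; it reports no verdict.
Trained networks look in a picture, given as the dict that the camera call returned (one of the last four; its "shot" number tells which), for a name from the list of things; names that differ only in an ending like _2 or _b are one class to them, and where a whole thing is asked for, a point or a joint stands for the part that bears it (a point fixed in the world has none). Each returns a list of dicts, best first, with "confidence" (0 to 1); they miss things now and then, are a little off and sometimes report something else, mostly with a low value. They report only what shows in the picture. A call takes as long as a camera call. They do not tell look-alikes from the thing itself.
- viewer.look_for(name, picture): "pixel" ([column, row] in pixels, amid what is visible of it).
- viewer.outline_of(name, picture): "pixels" (384x512 bool, what is visible of it) and "pixel" ([column, row] in pixels, amid what is visible of it).
- viewer.tip_of(name, picture): "pixel" ([column, row] in pixels: a listed point, or the origin of a listed thing).
The state is a dict: "time": time; "joint_positions": joint angles; "qd": joint speeds; "tau": joint torques, N m; "eef_pos": TCP position; "tcp_rot": TCP orientation; "force": force on the tool from outside, world axes, zero at the start; "torque": the same for the moment, N m; "finger_gap": opening from 0.0 (shut) to 1.0 (fully open).
Only numpy, scipy, OpenCV 4.12 (cv2) and the standard library are available. Lean on these libraries where they do the work, as an engineer would, in place of code of your own. Each camera call takes 0.05 s, during which the arm holds its last target.

## Working session

There is one attempt and no reset: what is moved stays moved. The work goes in short steps, Python scripts to look and compute and a tool call to move; the robot and the scene stay as the last step left them, time stands still between calls to the robot, and variables do not carry over. Pictures are saved under pics/ and viewed, and the job is handed in when it is done.

Besides the shell and the picture viewer there is one more tool, called after "Request:" by a JSON object that holds its "name" and its "arguments". carry_out: Moves the arm, as the interface text tells. Its arguments: {"type":"object","properties":{"series":{"type":"string"},"grip_force":{"type":"number"}},"required":["series"]}

```bash
mkdir -p pics
cat > h.py <<'E'
import numpy as np, cv2, pickle
from bench import env, viewer
def ray(p,px):
    u=(np.atleast_2d(px)-[p["cx"],p["cy"]])/[p["fx"],p["fy"]]
    s=u.copy()
    for _ in range(30):
        r2=(s**2).sum(1,keepdims=True); s=u/(1+p["k1"]*r2)
    return s  # slopes right, down
def unproj(p,px,z=None,depth=None):
    """world point(s) at pixel; on plane world z, or by depth"""
    s=ray(p,px); T=np.linalg.inv(p["world_to_cam"])
    d=np.c_[s[:,0],-s[:,1],-np.ones(len(s))]
    if depth is None and z is None:
        q=np.round(np.atleast_2d(px)).astype(int); depth=p["z_map"][q[:,1],q[:,0]]
    if depth is not None:
        c=d*np.reshape(depth,(-1,1)); return c@T[:3,:3].T+T[:3,3]
    dw=d@T[:3,:3].T; o=T[:3,3]
    return o+dw*((z-o[2])/dw[:,2])[:,None]
def proj(p,X):
    X=np.atleast_2d(X); c=X@p["world_to_cam"][:3,:3].T+p["world_to_cam"][:3,3]
    s=np.c_[c[:,0]/-c[:,2],-c[:,1]/-c[:,2]]; r2=(s**2).sum(1,keepdims=True)
    return s*(1+p["k1"]*r2)*[p["fx"],p["fy"]]+[p["cx"],p["cy"]]
def cloud(p):
    v,u=np.mgrid[0:384,0:512]; px=np.c_[u.ravel(),v.ravel()]
    W=unproj(p,px.astype(float),depth=p["z_map"].ravel()); return W.reshape(384,512,3)
def save(p,name,s=1.5):
    im=cv2.cvtColor(p["color"],cv2.COLOR_RGB2BGR); cv2.imwrite("pics/"+name+".png",cv2.resize(im,None,fx=s,fy=s,interpolation=cv2.INTER_CUBIC))
E
python3 - <<'E'
from h import *
print(env.sense(), env.nose_length)
for n in ["scene","top"]:
    p=viewer.capture(n); save(p,n+"0"); pickle.dump(p,open(n+"0.pkl","wb"))
    print(n,p["shot"],p["fx"],p["cx"],p["cy"],p["k1"],np.linalg.inv(p["world_to_cam"]).round(3).tolist())
    for o in ["tray","square","square_tip","clamp","clamp_tip","gauge","gauge_tip","strip","wedge","sander","square_home","clamp_home"]:
        try:
            r=viewer.tip_of(o,p); print(o,[(np.round(a["pixel"]).tolist(),round(a["confidence"],2)) for a in r])
        except Exception as e: print(o,e)
E
```

```text
{'time': 0.0, 'joint_positions': array([-1.31539546e+00,  2.77135351e-01, -2.78980795e-02,  1.26799496e+00,
        9.17101529e-06,  1.46739531e+00]), 'qd': array([ 0.00030024, -0.00035024,  0.00076326,  0.0001518 ,  0.00041343,
        0.00103624]), 'tau': array([-7.54199009e-04, -4.45500505e+01,  2.95210648e+01,  1.63874432e-02,
       -4.19646585e-04, -3.86252012e-06]), 'eef_pos': array([ 0.21927792, -0.58449369,  0.25515007]), 'tcp_rot': array([-3.13937346e+00, -2.39508418e-04,  3.58801614e-01]), 'force': array([ 0.75190526, -0.23107552, -0.05430596]), 'torque': array([-0.00538771, -0.03976734,  0.03258632]), 'finger_gap': 1.0017476402940864} 0.025
scene 1 374.45716021856134 253.8942410715465 192.20221790392057 0.01884796425218527 [[-0.292, -0.581, 0.76, 1.372], [0.956, -0.184, 0.227, 0.266], [0.008, 0.793, 0.609, 0.726], [0.0, 0.0, 0.0, 1.0]]
tray [([244.0, 214.0], 0.97), ([148.0, 179.0], 0.24)]
square [([318.0, 190.0], 0.81), ([218.0, 158.0], 0.73), ([386.0, 186.0], 0.7), ([366.0, 212.0], 0.63), ([397.0, 215.0], 0.4)]
square_tip [([326.0, 168.0], 0.94), ([249.0, 152.0], 0.82), 
[... 710 characters left out ...]
[264.0, 180.0], 0.55), ([191.0, 138.0], 0.46), ([232.0, 179.0], 0.25)]
square [([202.0, 241.0], 0.96), ([312.0, 256.0], 0.79), ([143.0, 254.0], 0.74), ([158.0, 218.0], 0.69)]
square_tip [([202.0, 272.0], 0.93), ([153.0, 286.0], 0.92), ([281.0, 276.0], 0.85), ([126.0, 226.0], 0.6), ([265.0, 179.0], 0.24)]
clamp [([364.0, 202.0], 0.63)]
clamp_tip [([335.0, 215.0], 0.92), ([236.0, 209.0], 0.73)]
gauge [([229.0, 176.0], 0.63), ([272.0, 176.0], 0.19)]
gauge_tip [([234.0, 213.0], 0.88)]
strip [([272.0, 176.0], 0.61)]
wedge [([134.0, 212.0], 0.62)]
sander [([347.0, 188.0], 0.76), ([231.0, 177.0], 0.55), ([336.0, 147.0], 0.45)]
square_home [([294.0, 192.0], 0.94)]
clamp_home [([275.0, 166.0], 0.82)]
```

View pics/scene0.png

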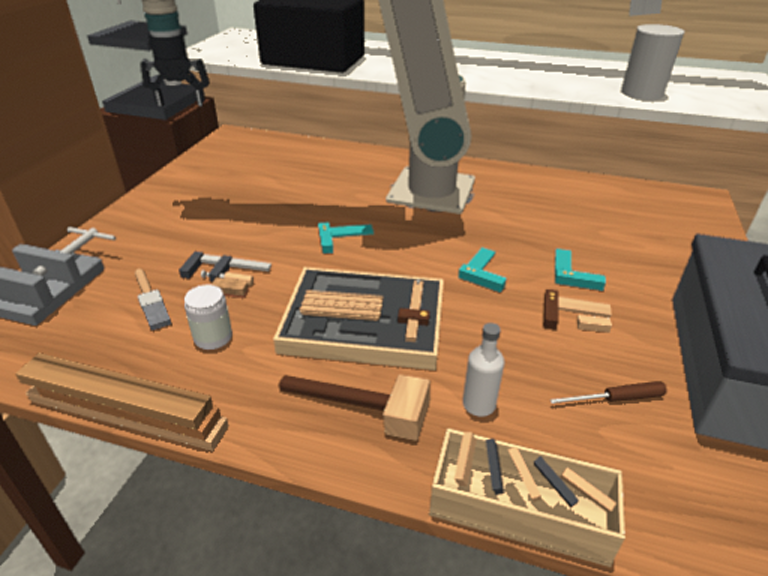

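View pics/top0.png

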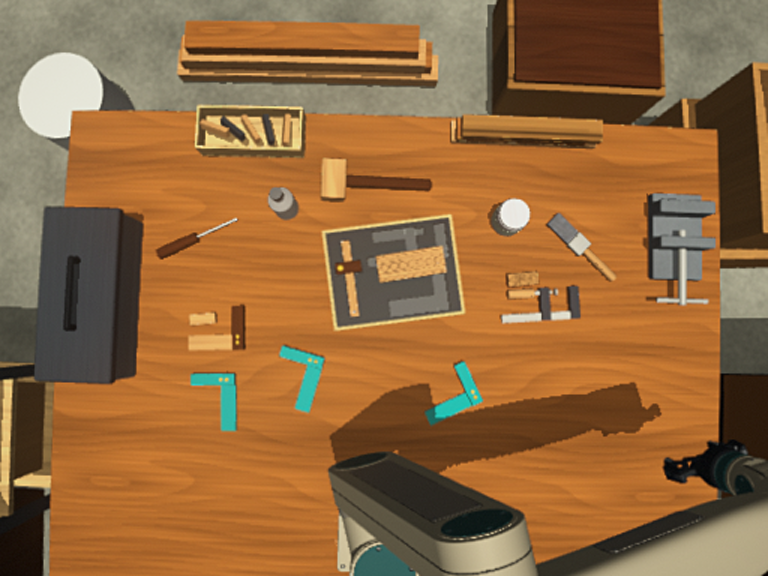

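The networks find everything. The wooden square lies at top px ~(155,218) and the clamp at ~(364,202); the three turquoise squares are decoys. Next I'll zoom in and fit poses from depth.

Run:
```python
from h import *
p=pickle.load(open("top0.pkl","rb")); W=cloud(p); z=W[...,2]
def crop(x0,y0,x1,y1,n,s):
    im=cv2.cvtColor(p["color"][y0:y1,x0:x1],cv2.COLOR_RGB2BGR)
    zz=(np.clip(z[y0:y1,x0:x1],-0.01,0.07)+0.01)/0.08*255
    zc=cv2.applyColorMap(zz.astype(np.uint8),cv2.COLORMAP_JET)
    a=np.hstack([im,zc]); cv2.imwrite(f"pics/{n}.png",cv2.resize(a,None,fx=s,fy=s,interpolation=cv2.INTER_NEAREST))
crop(205,135,320,225,"c_tray",3.4)
crop(115,195,175,240,"c_sq",6); crop(325,170,395,225,"c_cl",5.5)
b=z[225:240,210:300]; print("bench z",np.median(b),b.std())
def rect(zlo,zhi,x0,y0,x1,y1):
    m=np.zeros(z.shape,bool); m[y0:y1,x0:x1]=True; m&=(z>zlo)&(z<zhi)
    P=W[m][:,:2]*1000; c,wh,a=cv2.minAreaRect(P.astype(np.float32)); return len(P),np.round(c,1),np.round(wh,1),round(a,2),np.round(cv2.boxPoints((c,wh,a)),0).tolist(), np.median(z[m]).round(4)
print("tray",rect(0.030,0.042,205,135,320,225))
print("strip",rect(0.046,0.058,205,135,320,225))
print("fence",rect(0.018,0.03,115,195,175,240))
print("sq all",rect(0.004,0.03,115,220,175,240))
print("clamp",rect(0.017,0.03,325,185,395,225))
```

```text
bench z -0.0003308631714494803 0.11490402323331045
tray (3629, array([575.1,  -2.7]), array([226.7, 294.5]), 9.16, [[440.0, 125.0], [487.0, -166.0], [710.0, -130.0], [664.0, 161.0]], np.float64(0.0353))
strip (873, array([555.2,   4.3]), array([243.8, 162.2]), 89.04, [[472.0, -116.0], [634.0, -119.0], [638.0, 125.0], [476.0, 127.0]], np.float64(0.0501))
fence (262, array([436.4, 391.6]), array([ 98.7, 124. ]), 2.88, [[384.0, 451.0], [390.0, 327.0], [489.0, 332.0], [483.0, 456.0]], np.float64(0.0228))
sq all (421, array([399.4, 392.6]), array([ 65. , 204.7]), 2.02, [[363.0, 494.0], [371.0, 289.0], [435.0, 291.0], [428.0, 496.0]], np.float64(0.0089))
clamp (489, array([ 523.9, -343.2]), array([ 99.1, 176.2]), 1.65, [[472.0, -257.0], [477.0, -433.0], [576.0, -430.0], [571.0, -254.0]], np.float64(0.0214))
```

View crops.

View pics/c_tray.png

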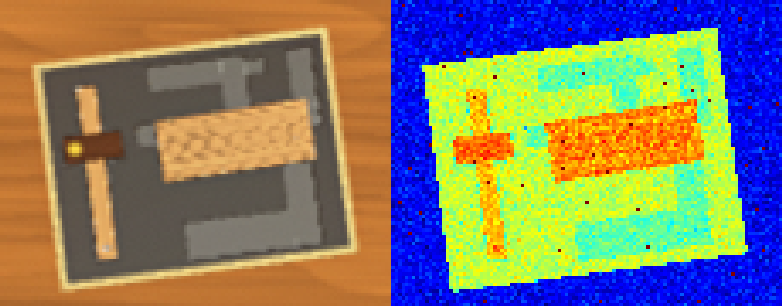

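View pics/c_sq.png

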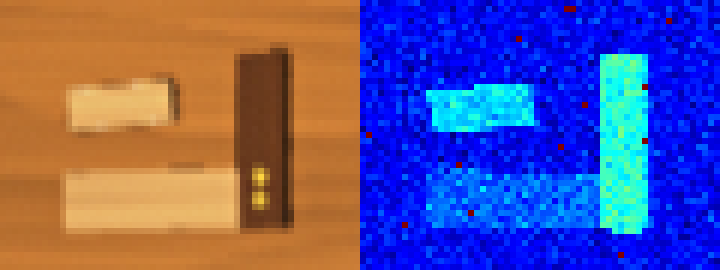

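View pics/c_cl.png

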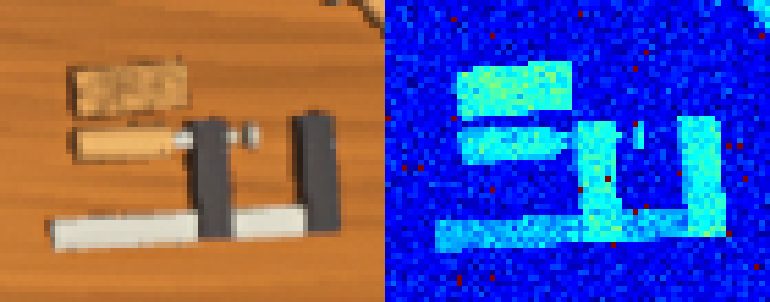

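```bash
cat > fit.py <<'E'
from h import *
from scipy.optimize import minimize
from scipy.spatial import ConvexHull
def boxes(name):
    # (x0,x1,y0,y1,h)
    return {"tray":[(-113,113,-147,147,36)],
    "square":[(-13,13,-50,50,24),(13,117,16,50,8)],
    "clamp":[(-11,11,-37,38,22),(57,79,-37,38,22),(-101,79,-37,-19,15),(-83,-23,16,38,22),(-23,30,22,32,16)],
    "strip":[(-75,75,-30,30,16)],
    "gauge":[(-110,60,-9,9,18),(-13,13,-29,29,24)]}[name]
def hmap(name,X,Y,base,bg):
    h=np.full(X.shape,bg,float)
    for x0,x1,y0,y1,t in boxes(name):
        m=(X>x0)&(X<x1)&(Y>y0)&(Y<y1)
        if name=="clamp" and x0==-83:
            t=11+np.sqrt(np.maximum(0,11**2-(Y-27)**2)); t=np.where(m,t,0)
        h=np.where(m,np.maximum(h,base+t),h)
    return h
def fit(p,name,x0,y0,yaw,base=0,bg=0,margin=14,excl=None,span=(8,8,0.1)):
    W=cloud(p)*1000; T=np.linalg.inv(p["world_to_cam"]); cam=T[:3,3]*1000
    b=np.array([c[:4] for c in boxes(name)]); 
    lo=b[:,[0,2]].min(0)-margin; hi=b[:,[1,3]].max(0)+margin
    def loc(q,P): 
        c,s=np.cos(q[2]),np.sin(q[2]); d=P[...,:2]-q[:2]; return c*d[...,0]+s*d[...,1],-s*d[...,0]+c*d[...,1]
    X,Y=loc((x0,y0,yaw),W)
    m=(X>lo[0])&(X<hi[0])&(Y>lo[1])&(Y<hi[1])&(W[...,2]>-15)&(W[...,2]<90)&(p["z_map"]>0)
    if excl is not None: m&=~excl(X,Y,W[...,2])
    P=W[m]
    # ray-march model: intersect ray with heightfield
    d=P-cam; d/=np.linalg.norm(d,axis=1,keepdims=True)
    zs=np.arange(base+26 if name!="tray" else 38,-1.01,-1.0)
    def pred(q):
        out=np.full(len(P),float(bg)); done=np.zeros(len(P),bool)
        for zz in zs:
            k=cam+d*((zz-cam[2])/d[:,2])[:,None]
            a,bb=loc(q,k); hit=(hmap(name,a,bb,base,bg)>=zz)&~done
            out[hit]=zz; done|=hit
        return out
    def cost(q): return np.minimum(np.abs(pred(q)-P[:,2]),7).mean()
    best=None
    q=np.array([x0,y0,yaw],float)
    for sc in [(5,5,0.04),(1.5,1.5,0.012),(.7,.7,.006)]:
        sim=np.array([q]+[q+np.eye(3)[i]*sc[i] for i in range(3)])
        r=minimize(cost,q,method="Nelder-Mead",options=dict(initial_simplex=sim,xatol=.02,fatol=1e-4,maxiter=120)); q=r.x
    return q,r.fun,len(P)
E
python3 - <<'E'
from fit import *
for cam in ["top0","scene0"]:
    p=pickle.load(open(cam+".pkl","rb"))
    inside=lambda X,Y,Z:(np.abs(X)<103)&(np.abs(Y)<137)
    print(cam)
    def pr(n,r): print(n,r[0][:2].round(1),np.degrees(r[0][2]).round(2),round(r[1],2),r[2],flush=True)
    pr("tray",fit(p,"tray",575,-3,0.16,excl=inside))
    pr("square",fit(p,"square",436,334,1.6))
    pr("clamp",fit(p,"clamp",523,-342,-1.55,margin=3))
    pr("strip",fit(p,"strip",560,-40,1.7,base=36,bg=36,margin=8,excl=lambda X,Y,Z:Z<33))
    th=np.radians(9.16); g=np.array([575,-3])+np.array([22*np.cos(th)-98*np.sin(th),22*np.sin(th)+98*np.cos(th)])
    pr("gauge",fit(p,"gauge",g[0],g[1],th,base=28,bg=36,margin=8,excl=lambda X,Y,Z:(Z<32))); print("gauge exp",g)
E
```

```text
top0
tray [574.8  -2.7] 9.17 2.59 1884
square [440.7 343.3] 92.61 2.91 1688
clamp [ 513.8 -352.7] -84.76 2.95 1286
strip [587.6 -44.6] 90.75 2.95 913
gauge [581.4  97.5] 9.31 2.26 1063
gauge exp [581.11863237  97.25249293]
scene0
tray [578.8  -6.2] 9.25 1.06 2516
square [442.6 343.7] 93.0 1.84 1465
clamp [ 517.8 -354. ] -85.29 1.42 979
strip [596.6 -46.3] 97.65 1.74 652
gauge [586.  94.] 9.29 1.09 1035
gauge exp [581.11863237  97.25249293]
```

```bash
cat >> fit.py <<'E'
def overlay(p,items,win,s,name):
    x0,y0,x1,y1=win
    im=cv2.cvtColor(p["color"][y0:y1,x0:x1],cv2.COLOR_RGB2BGR); im=cv2.resize(im,None,fx=s,fy=s,interpolation=cv2.INTER_NEAREST)
    for n,q,base in items:
        for a,b,c,d,t in boxes(n):
            L=np.array([[a,c],[b,c],[b,d],[a,d]]); R=np.array([[np.cos(q[2]),-np.sin(q[2])],[np.sin(q[2]),np.cos(q[2])]])
            X=np.c_[(L@R.T+q[:2])/1000,np.full(4,(base+t)/1000)]
            u=((proj(p,X)-[x0,y0]+.5)*s).astype(np.int32)
            cv2.polylines(im,[u],True,(0,255,0),1)
    cv2.imwrite(f"pics/{name}.png",im)
E
python3 - <<'E'
from fit import *
res={}
for cam in ["top0","scene0"]:
    p=pickle.load(open(cam+".pkl","rb"))
    def pr(n,r,b): print(n,r[0][:2].round(1),np.degrees(r[0][2]).round(2),round(r[1],2),r[2],flush=True); items.append((n,r[0],b))
    items=[]
    pr("tray",fit(p,"tray",575,-3,0.16,excl=lambda X,Y,Z:(np.abs(X)<103)&(np.abs(Y)<137)),0)
    pr("square",fit(p,"square",441,341,1.61,margin=6,excl=lambda X,Y,Z:(X>25)&(Y<12)),0)
    pr("clamp",fit(p,"clamp",515,-353,-1.49,margin=3),0)
    pr("strip",fit(p,"strip",586,-47,1.7,base=36,bg=36,margin=12,excl=lambda X,Y,Z:Z<28),36)
    pr("gauge",fit(p,"gauge",581,97,.16,base=28,bg=36,margin=8,excl=lambda X,Y,Z:(Z<32)),28)
    pickle.dump(items,open(cam+".fit","wb"))
    if cam=="top0":
        overlay(p,items,(205,135,320,225),6,"o_t"); overlay(p,items,(115,190,175,240),7,"o_s"); overlay(p,items,(325,170,395,225),7,"o_c")
    else: overlay(p,items,(110,150,420,250),2.5,"o_sc")
E
```

```text
tray [574.8  -2.7] 9.17 2.59 1884
square [439.3 343.2] 92.0 2.58 780
clamp [ 513.5 -352.7] -85.11 2.82 1256
strip [592.2 -41.5] 100.76 3.23 1213
gauge [581.   97.5] 9.3 2.27 1065
tray [578.8  -6.2] 9.25 1.06 2516
square [442.7 343.7] 93.0 1.06 702
clamp [ 517.6 -354.1] -85.61 1.31 919
strip [596.4 -44.9] 100.46 2.19 1003
gauge [585.7  94. ] 9.29 1.09 1036
```

View pics/o_t.png

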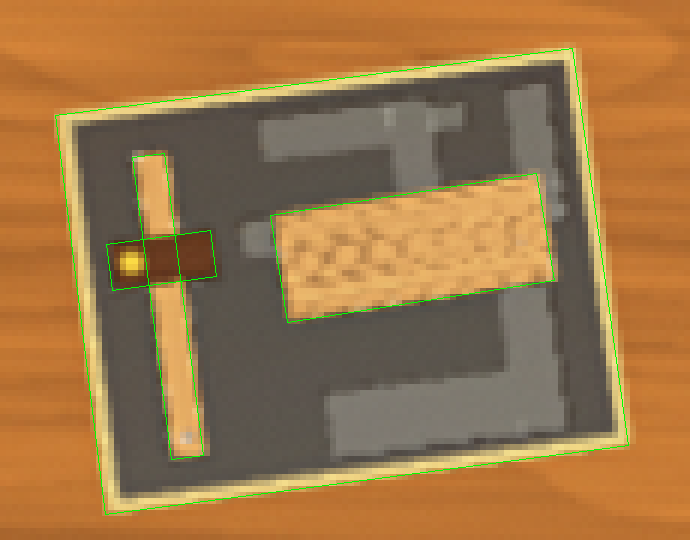

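View pics/o_s.png

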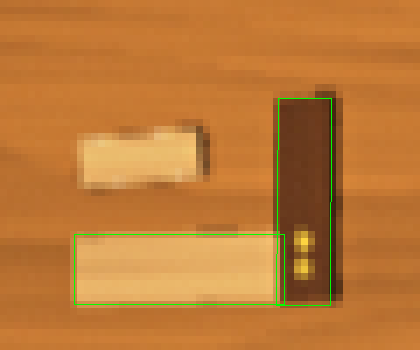

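View pics/o_c.png

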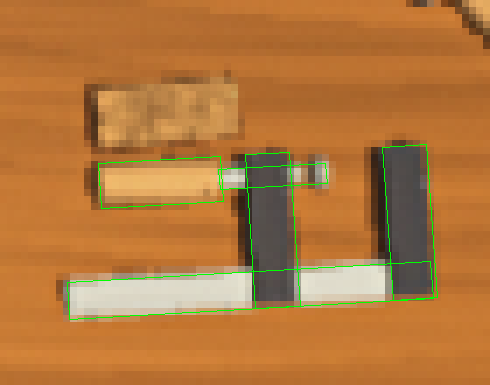

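View pics/o_sc.png

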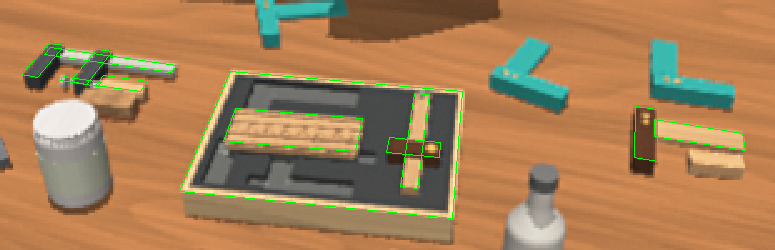

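```bash
cat > plan.py <<'E'
from h import *
from scipy.spatial.transform import Rotation as Rn
def state():
    s=env.sense(); return np.array(s["eef_pos"]),Rn.from_euler("xyz",s["tcp_rot"]),s
def plan(p,R,wps,step=0.045,rstep=9.0,settle=0,sched=None):
    """wps: list of (xyz m, yaw deg, grip). prints rows (tool frame), rounding, closed loop."""
    out=[]
    for pos,yaw,g in wps:
        Rt=Rn.from_euler("xyz",[np.pi,0,np.radians(yaw)]); pos=np.array(pos)
        rv=(R.inv()*Rt).as_rotvec(degrees=True)
        n=max(1,int(np.ceil(np.linalg.norm(pos-p)/step)),int(np.ceil(np.linalg.norm(rv)/rstep)))
        p0,R0=p.copy(),R
        for i in range(1,n+1):
            tp=p0+(pos-p0)*i/n; tR=R0*Rn.from_rotvec(rv*i/n,degrees=True)
            d=np.round(R.inv().apply(tp-p),4); a=np.round((R.inv()*tR).as_rotvec(degrees=True),1)
            p=p+R.apply(d); R=R*Rn.from_rotvec(a,degrees=True)
            out.append(" ".join("%g"%(v+0) for v in [*d,*a])+" %g"%g)
    for i in range(0,len(out),20): print("; ".join(out[i:i+20])+"\n")
    print(len(out),"rows; end",p.round(4))
def show():
    p,R,s=state(); print("t",round(s["time"],2),"p",p.round(4),"rpy",np.degrees(s["tcp_rot"]).round(2),"F",np.round(s["force"],1),"gap",round(s["finger_gap"],3),"nose",env.nose_length)
    return p,R
E
python3 - <<'E'
from plan import *
p,R=show()
plan(p,R,[((0.594,-0.043,0.13),100.6,0.9)])
E
```

```text
t 1.3 p [ 0.2195 -0.5852  0.2563] rpy [-180.      0.     20.56] F [ 0.7 -0.   0.3] gap 1.003 nose 0.025
0.0361 -0.0251 0.0084 0 0 -5.3 0.9; 0.0382 -0.0216 0.0084 0 0 -5.4 0.9; 0.0401 -0.018 0.0085 0 0 -5.3 0.9; 0.0416 -0.0141 0.0084 0 0 -5.3 0.9; 0.0427 -0.0103 0.0084 0 0 -5.4 0.9; 0.0435 -0.0062 0.0084 0 0 -5.3 0.9; 0.0439 -0.0021 0.0084 0 0 -5.4 0.9; 0.0439 0.002 0.0085 0 0 -5.3 0.9; 0.0435 0.006 0.0084 0 0 -5.3 0.9; 0.0428 0.01 0.0084 0 0 -5.4 0.9; 0.0416 0.014 0.0084 0 0 -5.3 0.9; 0.0402 0.0178 0.0084 0 0 -5.3 0.9; 0.0383 0.0214 0.0085 0 0 -5.4 0.9; 0.0362 0.025 0.0084 0 0 -5.3 0.9; 0.0337 0.0282 0.0084 0 0 -5.3 0.9

15 rows; end [ 0.594 -0.043  0.13 ]
```

Request:
{"name": "carry_out", "arguments": {"series": "0.0361 -0.0251 0.0084 0 0 -5.3 0.9; 0.0382 -0.0216 0.0084 0 0 -5.4 0.9; 0.0401 -0.018 0.0085 0 0 -5.3 0.9; 0.0416 -0.0141 0.0084 0 0 -5.3 0.9; 0.0427 -0.0103 0.0084 0 0 -5.4 0.9; 0.0435 -0.0062 0.0084 0 0 -5.3 0.9; 0.0439 -0.0021 0.0084 0 0 -5.4 0.9; 0.0439 0.002 0.0085 0 0 -5.3 0.9; 0.0435 0.006 0.0084 0 0 -5.3 0.9; 0.0428 0.01 0.0084 0 0 -5.4 0.9; 0.0416 0.014 0.0084 0 0 -5.3 0.9; 0.0402 0.0178 0.0084 0 0 -5.3 0.9; 0.0383 0.0214 0.0085 0 0 -5.4 0.9; 0.0362 0.025 0.0084 0 0 -5.3 0.9; 0.0337 0.0282 0.0084 0 0 -5.3 0.9", "grip_force": 40}}

```text
time: 3.18
eef_pos: [0.595, -0.0418, 0.1299]
tcp_rot: [3.141, 0.0, 1.758]
force: [0.5, 0.2, 0.2]
finger_gap: 0.903
```

Request:
{"name": "carry_out", "arguments": {"series": "0 0 0.033 0 0 0 0.9; 0 0 0.033 0 0 0 0.9; 0 0 0 0 0 0 0.9"}}

```text
time: 3.55
eef_pos: [0.5913, -0.0423, 0.0613]
tcp_rot: [-3.135, -0.002, 1.755]
force: [-0.9, 0.6, -0.4]
finger_gap: 0.902
```

Run:
```python
from plan import *
show(); p=viewer.capture("scene"); im=cv2.cvtColor(p["color"][110:240,150:340],cv2.COLOR_RGB2BGR); cv2.imwrite("pics/a1.png",cv2.resize(im,None,fx=4,fy=4,interpolation=cv2.INTER_NEAREST))
```

```text
t 3.55 p [ 0.5913 -0.0423  0.0613] rpy [-1.7964e+02 -1.4000e-01  1.0057e+02] F [-0.9  0.6 -0.4] gap 0.902 nose 0.025
```

View pics/a1.png

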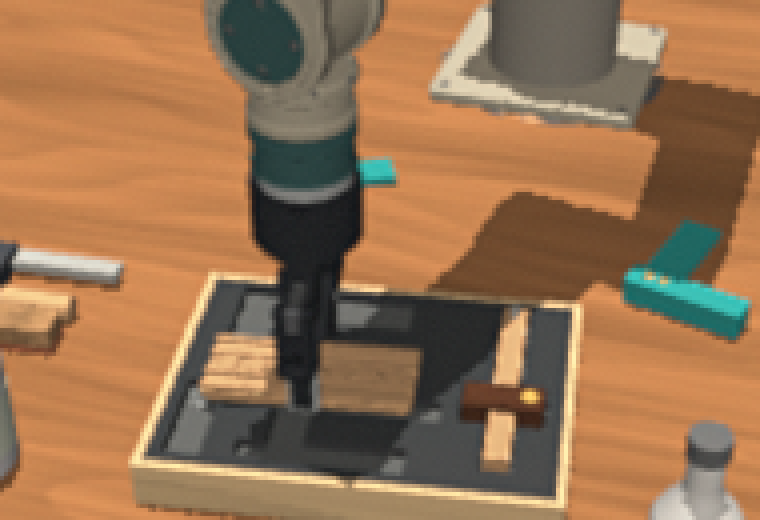

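The fingers straddle the panel at px (305,390) of the crop, with the tips near the foam. Closing.

Request:
{"name": "carry_out", "arguments": {"series": "0 0 0 0 0 0 0.6; 0 0 0 0 0 0 0.6; 0 0 0 0 0 0 0.6; 0 0 0 0 0 0 0.6", "grip_force": 40}}

```text
time: 4.1
eef_pos: [0.5956, -0.0435, 0.0662]
tcp_rot: [3.138, 0.002, 1.755]
force: [-2.3, -1.2, 6.5]
finger_gap: 0.675
```

Request:
{"name": "carry_out", "arguments": {"series": "0 0 0 0 0 0 0.6; 0 0 -0.03 0 0 0 0.6; 0 0 -0.03 0 0 0 0.6; 0 0 0 0 0 0 0.6"}}

```text
time: 4.6
eef_pos: [0.5967, -0.0436, 0.1272]
tcp_rot: [3.135, 0.002, 1.755]
force: [-0.1, 0.2, -0.4]
finger_gap: 0.675
```

Run:
```python
from plan import *
show(); p=viewer.capture("scene"); pickle.dump(p,open("s1.pkl","wb")); im=cv2.cvtColor(p["color"][110:240,150:340],cv2.COLOR_RGB2BGR); cv2.imwrite("pics/a2.png",cv2.resize(im,None,fx=4,fy=4,interpolation=cv2.INTER_NEAREST))
```

```text
t 4.6 p [ 0.5967 -0.0436  0.1272] rpy [1.7963e+02 1.4000e-01 1.0055e+02] F [-0.1  0.2 -0.4] gap 0.675 nose 0.025
```

View pics/a2.png

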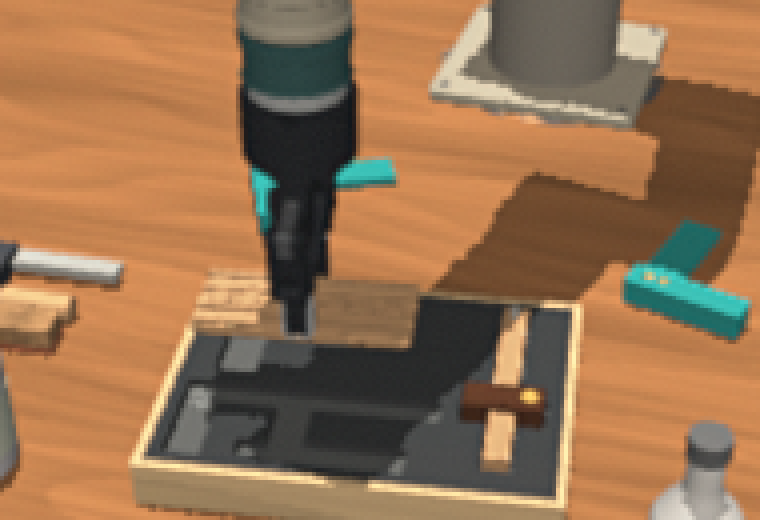

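Run:
```python
from plan import *
p,R=show()
plan(p,R,[((0.5,-0.02,0.13),100.0,.6),((0.385,0.005,0.09),99.2,0.6),((0.385,0.005,0.033),99.2,0.6)],step=0.03)
```

```text
t 4.65 p [ 0.5952 -0.0433  0.1253] rpy [1.7982e+02 7.0000e-02 1.0055e+02] F [-0.6 -0.4 -2.1] gap 0.674 nose 0.025
0.0101 -0.0223 -0.0013 0 0 0.1 0.6; 0.01 -0.0224 -0.0012 0.1 0 0.2 0.6; 0.01 -0.0224 -0.0012 0 0.1 0.1 0.6; 0.0099 -0.0224 -0.0012 0.1 0 0.2 0.6; 0.0089 -0.0218 0.008 0 0 0.2 0.6; 0.0088 -0.0218 0.008 0 0 0.1 0.6; 0.0088 -0.0218 0.008 0 0 0.2 0.6; 0.0087 -0.0219 0.008 0 0 0.1 0.6; 0.0086 -0.0218 0.008 0 0 0.2 0.6; 0 0 0.0285 0 0 0 0.6; 0 0 0.0285 0 0 0 0.6

11 rows; end [0.385 0.005 0.033]
```

Request:
{"name": "carry_out", "arguments": {"series": "0.0101 -0.0223 -0.001 0 0 0.1 0.6; 0.01 -0.0224 -0.001 0 0 0.2 0.6; 0.01 -0.0224 -0.001 0 0 0.1 0.6; 0.0099 -0.0224 -0.001 0 0 0.2 0.6; 0.0089 -0.0218 0.008 0 0 0.2 0.6; 0.0088 -0.0218 0.008 0 0 0.1 0.6; 0.0088 -0.0218 0.008 0 0 0.2 0.6; 0.0087 -0.0219 0.008 0 0 0.1 0.6; 0.0086 -0.0218 0.008 0 0 0.2 0.6; 0 0 0.028 0 0 0 0.6; 0 0 0.02 0 0 0 0.6; 0 0 0.006 0 0 0 0.6; 0 0 0 0 0 0 0.6; 0 0 0 0 0 0 0.6"}}

```text
time: 6.4
eef_pos: [0.3845, 0.0051, 0.0345]
tcp_rot: [3.141, 0.0, 1.731]
force: [-0.5, -0.9, -1.0]
finger_gap: 0.675
```

Request:
{"name": "carry_out", "arguments": {"series": "0 0 0.003 0 0 0 0.6; 0 0 0 0 0 0 0.6; 0 0 0 0 0 0 0.9; 0 0 0 0 0 0 0.9; 0 0 0 0 0 0 0.9; 0 0 -0.03 0 0 0 0.9; 0 0 -0.045 0 0 0 0.7; 0 0 -0.045 0 0 0 0.7"}}

```text
time: 7.4
eef_pos: [0.3834, 0.0053, 0.1521]
tcp_rot: [-3.141, -0.0, 1.731]
force: [0.6, -1.0, -0.4]
finger_gap: 0.697
```

Run:
```python
from plan import *
p,R=show()
plan(p,R,[((0.441,0.343,0.13),182.3,.62)],step=0.045)
```

```text
t 7.4 p [0.3834 0.0053 0.1521] rpy [-1.7996e+02 -1.0000e-02  9.9160e+01] F [ 0.6 -1.  -0.4] gap 0.697 nose 0.025
0.0324 0.0111 0.0022 0 0 -8.3 0.62; 0.0305 0.0156 0.0022 0 0 -8.3 0.62; 0.0279 0.0199 0.0022 0 0 -8.3 0.62; 0.0248 0.0236 0.0022 0 0 -8.4 0.62; 0.021 0.0271 0.0023 0 0 -8.3 0.62; 0.0169 0.0298 0.0022 0 0 -8.3 0.62; 0.0125 0.0319 0.0022 0 0 -8.3 0.62; 0.0077 0.0334 0.0022 0 0 -8.3 0.62; 0.0027 0.0342 0.0022 0 0 -8.3 0.62; -0.0021 0.0342 0.0022 0 0 -8.3 0.62

10 rows; end [0.441  0.3431 0.13  ]
```

Request:
{"name": "carry_out", "arguments": {"series": "0.0324 0.0111 0.0022 0 0 -8.3 0.62; 0.0305 0.0156 0.0022 0 0 -8.3 0.62; 0.0279 0.0199 0.0022 0 0 -8.3 0.62; 0.0248 0.0236 0.0022 0 0 -8.4 0.62; 0.021 0.0271 0.0023 0 0 -8.3 0.62; 0.0169 0.0298 0.0022 0 0 -8.3 0.62; 0.0125 0.0319 0.0022 0 0 -8.3 0.62; 0.0077 0.0334 0.0022 0 0 -8.3 0.62; 0.0027 0.0342 0.0022 0 0 -8.3 0.62; -0.0021 0.0342 0.0022 0 0 -8.3 0.62; 0 0 0 0 0 0 0.62"}}

```text
time: 8.78
eef_pos: [0.4419, 0.3449, 0.1288]
tcp_rot: [3.141, 0.001, -3.1]
force: [-0.9, -0.7, -0.1]
finger_gap: 0.619
```

Run:
```python
from plan import *
import fit as F
show()
for n in ["scene","top"]:
    p=viewer.capture(n); pickle.dump(p,open(n+"2.pkl","wb"))
    for nm,a,kw in [("strip",(385,5,1.731+0.01),{}),("tray",(577,-4,.16),dict(excl=lambda X,Y,Z:(np.abs(X)<103)&(np.abs(Y)<137))),("gauge",(583,96,.16),dict(base=28,bg=36,margin=8,excl=lambda X,Y,Z:(Z<32)))]:
        r=F.fit(p,nm,*a,**kw); print(n,nm,r[0][:2].round(1),np.degrees(r[0][2]).round(2),round(r[1],2))
    save(p,n+"2",1.5)
```

```text
t 8.78 p [0.4419 0.3449 0.1288] rpy [ 1.7996e+02  4.0000e-02 -1.7761e+02] F [-0.9 -0.7 -0.1] gap 0.619 nose 0.025
scene strip [385.9   3.7] 100.35 1.84
scene tray [578.6  -6.2] 9.33 1.05
scene gauge [586.   94.2] 9.31 1.07
top strip [382.3   7.2] 99.24 3.14
top tray [574.9  -2.7] 9.12 2.61
top gauge [581.3  97.5] 9.19 2.33
```

View pics/top2.png

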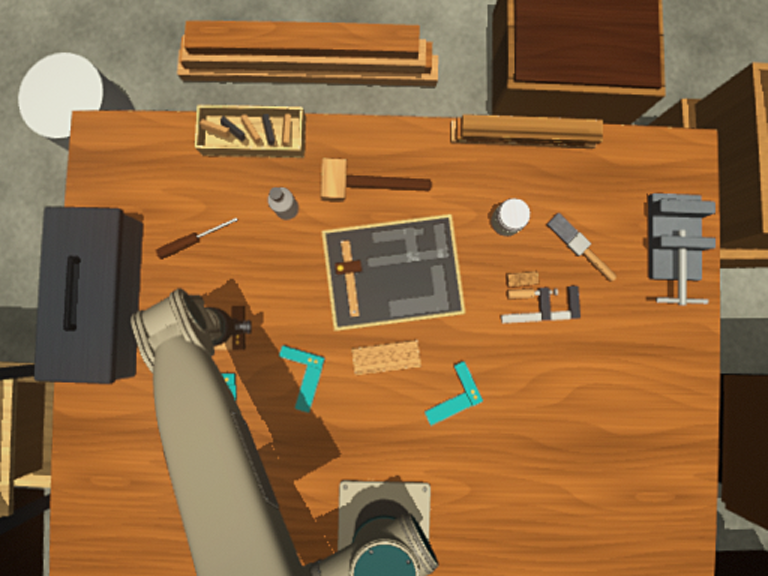

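Run:
```python
from plan import *
p,R=show()
plan(p,R,[((0.441,0.3435,0.09),182.5,.62),((0.441,0.3435,0.046),182.5,.62)],step=0.03)
```

```text
t 8.88 p [0.441  0.3428 0.1286] rpy [-1.7995e+02 -5.0000e-02 -1.7777e+02] F [ 0.1 -0.3  0.2] gap 0.62 nose 0.025
0 0.0004 0.0193 0 0 -0.1 0.62; 0 0.0004 0.0193 -0.1 -0.1 -0.2 0.62; 0 0 0.022 0 0 0 0.62; 0 -0.0001 0.022 0 0 0 0.62

4 rows; end [0.441  0.3435 0.046 ]
```

Request:
{"name": "carry_out", "arguments": {"series": "0 0 0.02 0 0 -0.1 0.62; 0 0.001 0.02 0 0 -0.2 0.62; 0 0 0.022 0 0 0 0.62; 0 0 0.021 0 0 0 0.62; 0 0 0 0 0 0 0.62; 0 0 0 0 0 0 0.2; 0 0 0 0 0 0 0.2; 0 0 0 0 0 0 0.2; 0 0 0 0 0 0 0.2; 0 0 0 0 0 0 0.2", "grip_force": 60}}

```text
time: 10.12
eef_pos: [0.4423, 0.3442, 0.0474]
tcp_rot: [3.142, 0.002, -3.097]
force: [-0.9, -2.0, 6.6]
finger_gap: 0.26
```

Run:
```python
from plan import *
show(); p=viewer.capture("scene"); pickle.dump(p,open("s3.pkl","wb")); im=cv2.cvtColor(p["color"][130:250,320:460],cv2.COLOR_RGB2BGR); cv2.imwrite("pics/a3.png",cv2.resize(im,None,fx=5,fy=5,interpolation=cv2.INTER_NEAREST))
```

```text
t 10.12 p [0.4423 0.3442 0.0474] rpy [ 1.8000e+02  1.2000e-01 -1.7745e+02] F [-0.9 -2.   6.6] gap 0.26 nose 0.025
```

View pics/a3.png

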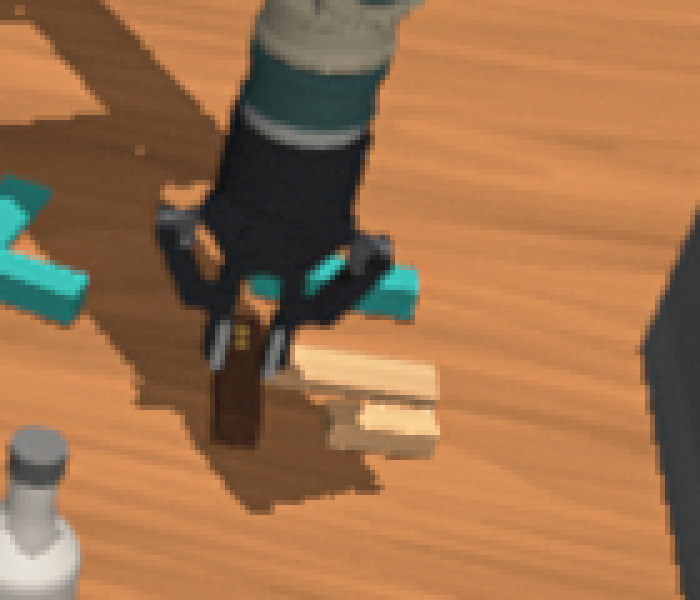

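Run:
```python
from fit import *
p2=viewer.capture("top"); pickle.dump(p2,open("t3.pkl","wb"))
for n,p in [("scene",pickle.load(open("s3.pkl","rb"))),("top",p2)]:
    r=fit(p,"square",441.5,344,np.radians(92.5),margin=6,excl=lambda X,Y,Z:((X>25)&(Y<12))|(Z>30)|((np.abs(Y)<22)&(np.abs(X)<45)))
    print(n,r[0][:2].round(1),np.degrees(r[0][2]).round(2),round(r[1],2),r[2])
```

```text
scene [443.3 343.9] 93.69 1.08 477
top [440.5 344. ] 92.9 2.37 218
```

Run:
```python
from plan import *
p,R=show()
plan(p,R,[((0.442,0.344,0.12),182.5,.15),((0.5456,-0.1108,0.115),189.2,.15)],step=0.042)
```

```text
t 10.22 p [0.4423 0.3441 0.0474] rpy [ 1.8000e+02  1.2000e-01 -1.7745e+02] F [-0.8 -2.   6.1] gap 0.256 nose 0.025
0.0001 -0.0001 -0.0363 0 0.1 0 0.15; 0.0001 0 -0.0363 0 0 0 0.15; -0.0069 -0.0382 0.0004 0 0 -0.6 0.15; -0.0066 -0.0384 0.0004 0 0 -0.5 0.15; -0.0062 -0.0383 0.0005 0 0 -0.6 0.15; -0.0058 -0.0385 0.0004 0 0 -0.5 0.15; -0.0055 -0.0385 0.0004 0 0 -0.6 0.15; -0.005 -0.0385 0.0004 0 0 -0.5 0.15; -0.0047 -0.0386 0.0004 0 0 -0.6 0.15; -0.0044 -0.0386 0.0004 0 0 -0.5 0.15; -0.004 -0.0387 0.0005 0 0 -0.6 0.15; -0.0035 -0.0387 0.0004 0 0 -0.5 0.15; -0.0033 -0.0387 0.0004 0 0 -0.6 0.15; -0.0028 -0.0388 0.0004 0 0 -0.6 0.15

14 rows; end [ 0.5456 -0.1108  0.115 ]
```

Request:
{"name": "carry_out", "arguments": {"series": "0 0 -0.02 0 0 0 0.15; 0 0 -0.03 0 0 0 0.15; 0 0 -0.024 0 0 0 0.15; -0.0069 -0.0382 0 0 0 -0.6 0.15; -0.0066 -0.0384 0 0 0 -0.5 0.15; -0.0062 -0.0383 0.001 0 0 -0.6 0.15; -0.0058 -0.0385 0.001 0 0 -0.5 0.15; -0.0055 -0.0385 0 0 0 -0.6 0.15; -0.005 -0.0385 0 0 0 -0.5 0.15; -0.0047 -0.0386 0 0 0 -0.6 0.15; -0.0044 -0.0386 0 0 0 -0.5 0.15; -0.004 -0.0387 0.001 0 0 -0.6 0.15; -0.0035 -0.0387 0 0 0 -0.5 0.15; -0.0033 -0.0387 0 0 0 -0.6 0.15; -0.0028 -0.0388 0 0 0 -0.6 0.15; 0 0 0 0 0 0 0.15; 0 0 0 0 0 0 0.15", "grip_force": 80}}

```text
time: 12.35
eef_pos: [0.5447, -0.1105, 0.1168]
tcp_rot: [3.141, -0.0, -2.98]
force: [0.3, -0.0, -1.6]
finger_gap: 0.242
```

Run:
```python
from plan import *
show()
for n,w in [("scene",(140,100,350,250)),("top",(195,130,325,230))]:
    p=viewer.capture(n); pickle.dump(p,open(n+"4.pkl","wb")); im=cv2.cvtColor(p["color"][w[1]:w[3],w[0]:w[2]],cv2.COLOR_RGB2BGR); cv2.imwrite(f"pics/a4{n}.png",cv2.resize(im,None,fx=3.6,fy=3.6,interpolation=cv2.INTER_NEAREST))
```

```text
t 12.35 p [ 0.5447 -0.1105  0.1168] rpy [ 1.7995e+02 -2.0000e-02 -1.7076e+02] F [ 0.3 -0.  -1.6] gap 0.242 nose 0.025
```

View pics/a4scene.png

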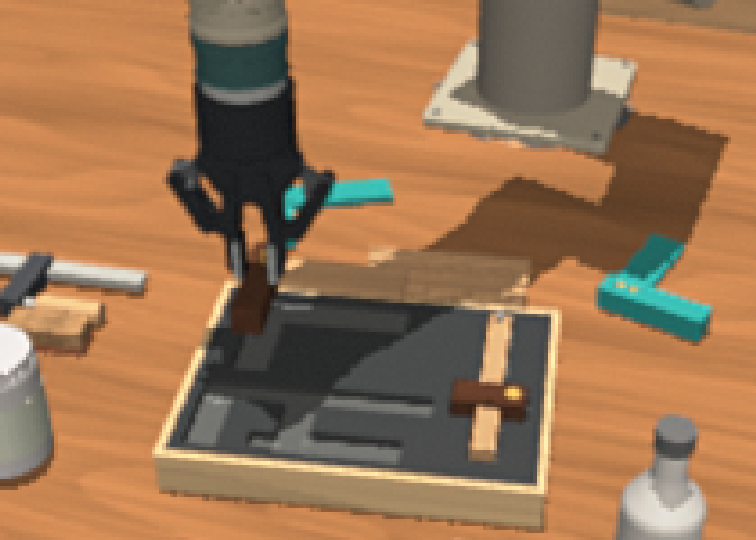

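View pics/a4top.png

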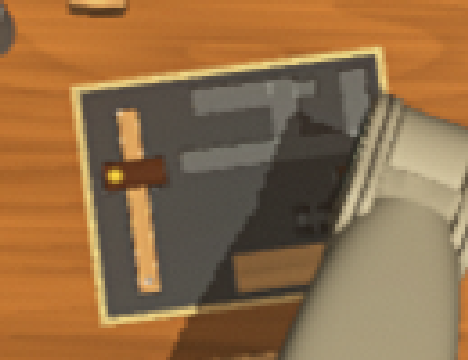

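```bash
sed -i 's/W\[...,2\]<90/W[...,2]<base+60/' fit.py
python3 - <<'E'
from fit import *
for n in ["scene","top"]:
    p=pickle.load(open(n+"4.pkl","rb"))
    for base in [67,69.4,72]:
        r=fit(p,"square",545,-110.5,np.radians(99.2),base=base,bg=36,margin=2,excl=lambda X,Y,Z:(Z>base+27)|((np.abs(Y)<22)&(np.abs(X)<45)))
        print(n,base,r[0][:2].round(1),np.degrees(r[0][2]).round(2),round(r[1],2),r[2])
    overlay(p,[("square",r[0],base)],(140,100,350,250) if n=="scene" else (195,130,325,230),4,"o4"+n)
W=cloud(pickle.load(open("scene4.pkl","rb")))*1000
# blade top plane: tilt
q=np.array([545,-110.5]); c,s=np.cos(np.radians(99.2)),np.sin(np.radians(99.2))
d=W[...,:2]-q; X=c*d[...,0]+s*d[...,1]; Y=-s*d[...,0]+c*d[...,1]
m=(X>30)&(X<112)&(Y>20)&(Y<46)&(W[...,2]>60)&(W[...,2]<95)
A=np.c_[X[m],Y[m],np.ones(m.sum())]; k=np.linalg.lstsq(A,W[m][:,2],rcond=None)[0]; print("blade plane",k,m.sum(), np.median(W[m][:,2]))
E
```

```text
scene 67 [ 545.9 -112.8] 100.46 3.02 1110
scene 69.4 [ 546.8 -112.4] 99.78 2.78 1124
scene 72 [ 546.3 -112.5] 99.85 3.24 1124
top 67 [ 543.3 -108.1] 100.05 2.75 738
top 69.4 [ 543.1 -108.3] 99.94 2.76 740
top 72 [ 543.1 -108.3] 99.85 3.16 740
blade plane [1.59504801e-03 3.30023401e-03 7.64809323e+01] 139 76.76746832152492
```

Run:
```python
from plan import *
p,R=show()
plan(p,R,[((0.5452,-0.1110,0.088),189.2,.15)],step=0.015)
```

```text
t 12.45 p [ 0.5445 -0.1098  0.1168] rpy [ 1.7996e+02 -3.0000e-02 -1.7069e+02] F [-0.1  0.8 -0.5] gap 0.238 nose 0.025
-0.0002 -0.0006 0.0144 0 0 0.1 0.15; -0.0003 -0.0007 0.0144 0 0 0 0.15

2 rows; end [ 0.5452 -0.111   0.088 ]
```

Request:
{"name": "carry_out", "arguments": {"series": "-0.0004 -0.0004 0.014 0 0 0 0.15; -0.0004 -0.0005 0.014 0 0 0 0.15; 0 0 0 0 0 0 0.15; 0 0 0 0 0 0 0.15; 0 0 0 0 0 0 0.15"}}

```text
time: 13.08
eef_pos: [0.5464, -0.1117, 0.0893]
tcp_rot: [-3.141, 0.001, -2.98]
force: [-0.4, -0.4, 0.2]
finger_gap: 0.237
```

Request:
{"name": "carry_out", "arguments": {"series": "0 0 0.004 0 0 0 0.15; 0 0 0.003 0 0 0 0.15; 0 0 0.002 0 0 0 0.15; 0 0 0 0 0 0 0.15; 0 0 0 0 0 0 0.15"}}

```text
time: 13.7
eef_pos: [0.5461, -0.1116, 0.08]
tcp_rot: [-3.142, 0.0, -2.98]
force: [-0.8, 0.6, -0.8]
finger_gap: 0.241
```

Request:
{"name": "carry_out", "arguments": {"series": "0 0 0.002 0 0 0 0.15; 0 0 0.002 0 0 0 0.15; 0 0 0.001 0 0 0 0.15; 0 0 0 0 0 0 0.15; 0 0 0 0 0 0 0.15"}}

```text
time: 14.32
eef_pos: [0.5461, -0.1116, 0.0755]
tcp_rot: [-3.141, 0.0, -2.98]
force: [-2.1, -0.1, 5.7]
finger_gap: 0.237
```

Run:
```python
from plan import *
show()
for n,w in [("scene",(140,100,350,250))]:
    p=viewer.capture(n); pickle.dump(p,open(n+"5.pkl","wb")); im=cv2.cvtColor(p["color"][w[1]:w[3],w[0]:w[2]],cv2.COLOR_RGB2BGR); cv2.imwrite(f"pics/a5{n}.png",cv2.resize(im,None,fx=3.6,fy=3.6,interpolation=cv2.INTER_NEAREST))
```

```text
t 14.32 p [ 0.5461 -0.1116  0.0755] rpy [-1.7999e+02  1.0000e-02 -1.7074e+02] F [-2.1 -0.1  5.7] gap 0.237 nose 0.025
```

View pics/a5scene.png

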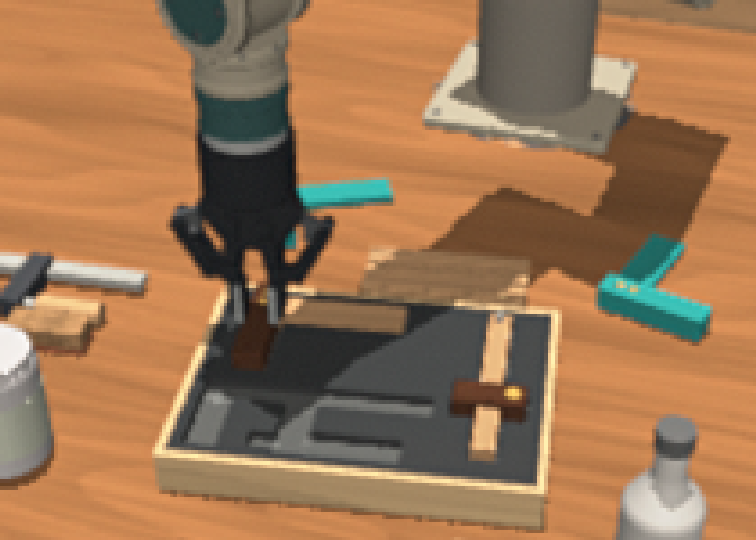

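Request:
{"name": "carry_out", "arguments": {"series": "0 0 -0.001 0 0 0 0.5; 0 0 0 0 0 0 0.5; 0 0 0 0 0 0 0.5; 0 0 -0.02 0 0 0 0.5; 0 0 -0.02 0 0 0 0; 0 0 0 0 0 0 0; 0 0 0 0 0 0 0; 0 0 0 0 0 0 0; 0 0 0 0 0 0 0; 0 0 0 0 0 0 0", "grip_force": 40}}

```text
time: 15.62
eef_pos: [0.5458, -0.1115, 0.1155]
tcp_rot: [3.141, -0.001, -2.98]
force: [1.0, 1.0, 1.1]
finger_gap: 0.001
```

Run:
```python
from plan import *
show()
for n,w in [("scene",(140,100,350,250))]:
    p=viewer.capture(n); pickle.dump(p,open(n+"6.pkl","wb")); im=cv2.cvtColor(p["color"][w[1]:w[3],w[0]:w[2]],cv2.COLOR_RGB2BGR); cv2.imwrite(f"pics/a6{n}.png",cv2.resize(im,None,fx=3.6,fy=3.6,interpolation=cv2.INTER_NEAREST))
```

```text
t 15.62 p [ 0.5458 -0.1115  0.1155] rpy [ 1.7998e+02 -4.0000e-02 -1.7074e+02] F [1.  1.  1.1] gap 0.001 nose 0.025
```

View pics/a6scene.png

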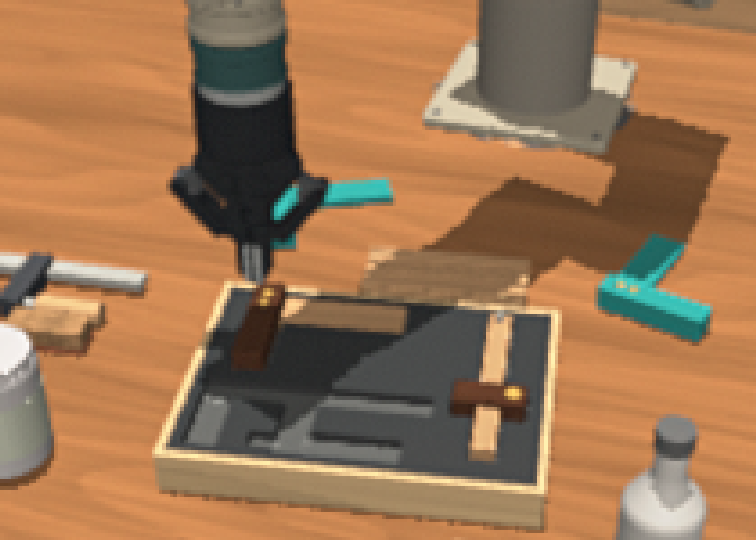

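Request:
{"name": "carry_out", "arguments": {"series": "0 0 0.012 0 0 0 0; 0 0 0.012 0 0 0 0; 0 0 0.002 0 0 0 0; 0 0 0 0 0 0 0"}}

```text
time: 16.18
eef_pos: [0.5457, -0.1115, 0.0893]
tcp_rot: [3.141, -0.001, -2.98]
force: [-0.1, 0.5, 0.8]
finger_gap: -0.003
```

Request:
{"name": "carry_out", "arguments": {"series": "0 0 0.003 0 0 0 0; 0 0 0.003 0 0 0 0; 0 0 0.003 0 0 0 0; 0 0 0 0 0 0 0"}}

```text
time: 16.68
eef_pos: [0.5458, -0.1115, 0.0806]
tcp_rot: [3.141, -0.001, -2.98]
force: [-0.4, -0.9, 0.1]
finger_gap: 0.003
```

Request:
{"name": "carry_out", "arguments": {"series": "0 0 0.003 0 0 0 0; 0 0 0.003 0 0 0 0; 0 0 0.002 0 0 0 0; 0 0 0 0 0 0 0"}}

```text
time: 17.18
eef_pos: [0.5463, -0.1117, 0.0738]
tcp_rot: [-3.141, 0.001, -2.98]
force: [-1.1, 0.1, 6.2]
finger_gap: -0.001
```

Request:
{"name": "carry_out", "arguments": {"series": "0 0 0.003 0 0 0 0; 0 0 0.003 0 0 0 0; 0 0 0.003 0 0 0 0; 0 0 0.002 0 0 0 0; 0 0 0 0 0 0 0"}}

```text
time: 17.8
eef_pos: [0.5465, -0.1117, 0.0667]
tcp_rot: [-3.141, 0.001, -2.98]
force: [-10.6, 2.3, 31.0]
finger_gap: -0.0
```

Request:
{"name": "carry_out", "arguments": {"series": "0 0 -0.005 0 0 0 0; 0 0 -0.02 0 0 0 0; 0 0 -0.04 0 0 0 0; 0 0 -0.03 0 0 0 0.5; 0 0 0 0 0 0 0.5"}}

```text
time: 18.42
eef_pos: [0.5483, -0.1123, 0.1595]
tcp_rot: [-3.139, 0.005, -2.98]
force: [0.2, -0.9, 0.8]
finger_gap: 0.42
```

Run:
```python
from plan import *
from fit import *
p_,R=show()
p=viewer.capture("scene"); w=(140,100,350,250)
im=cv2.cvtColor(p["color"][w[1]:w[3],w[0]:w[2]],cv2.COLOR_RGB2BGR); cv2.imwrite(f"pics/a7.png",cv2.resize(im,None,fx=3.6,fy=3.6,interpolation=cv2.INTER_NEAREST))
W=cloud(p)*1000
def hts(q,yaw,parts):
    c,s=np.cos(yaw),np.sin(yaw); d=W[...,:2]-q; X=c*d[...,0]+s*d[...,1]; Y=-s*d[...,0]+c*d[...,1]
    for nm,(a,b,e,f) in parts.items():
        m=(X>a)&(X<b)&(Y>e)&(Y<f); print(nm,m.sum(),np.median(W[m][:,2]).round(1))
hts(np.array([547.4,-112.6]),np.radians(99.2),{"fence-":(-8,8,-45,-25),"fence+":(-8,8,0,45),"blade":(30,110,22,44),"foam":(30,100,-30,-5)})
plan(p_,R,[((0.5156,-0.353,0.14),184.6,.62)],step=0.042)
```

```text
t 18.43 p [ 0.5483 -0.1123  0.1595] rpy [-179.84    0.31 -170.74] F [ 0.2 -0.9  0.8] gap 0.42 nose 0.025
fence- 595 371.5
fence+ 45 41.5
blade 209 523.4
foam 893 373.4
0.0118 -0.0387 0.0033 0 0.1 0.8 0.62; 0.0114 -0.0389 0.0033 0 0 0.8 0.62; 0.0107 -0.039 0.0033 -0.1 0.1 0.7 0.62; 0.0103 -0.0392 0.0033 0 0 0.8 0.62; 0.0097 -0.0392 0.0033 0 0.1 0.8 0.62; 0.0092 -0.0395 0.0033 0 0 0.8 0.62

6 rows; end [ 0.5156 -0.353   0.14  ]
```

View pics/a7.png

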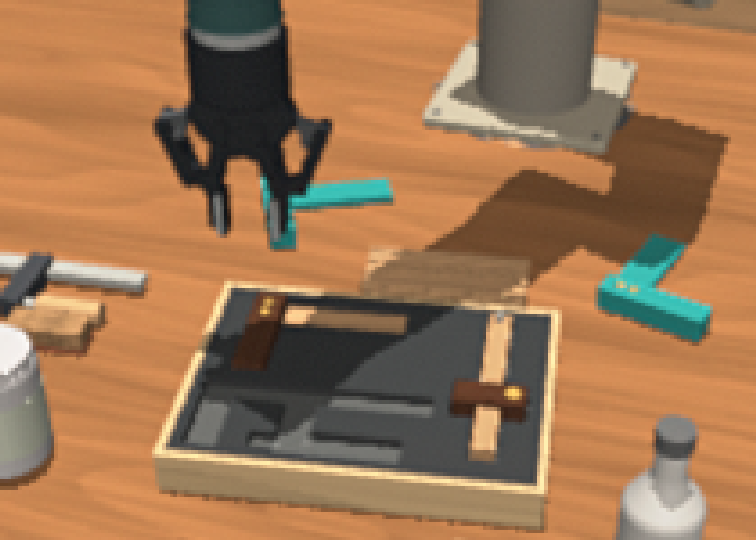

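Run:
```python
from h import *
for f,tz,box in [("scene6",115.5,(205,165,216,180)),("scene4",116.8,(203,168,219,180))]:
    p=pickle.load(open(f+".pkl","rb")); W=cloud(p)*1000
    print(f)
    for r in range(box[1],box[3]): print(r,[f"{W[r,c,2]-tz:.0f}/{W[r,c,0]:.0f}" for c in range(box[0],box[2])])
```

```text
scene6
165 ['23/561', '26/563', '23/559', '23/558', '17/548', '27/562', '25/558', '25/557', '26/558', '25/555', '23/552']
166 ['21/563', '21/562', '21/560', '19/558', '15/551', '22/559', '21/557', '22/558', '24/559', '20/553', '19/551']
167 ['17/561', '19/563', '17/560', '14/555', '12/551', '18/559', '17/556', '18/558', '19/557', '16/552', '-105/385']
168 ['10/557', '15/563', '12/558', '12/558', '13/558', '13/557', '14/557', '16/559', '13/554', '10/549', '-113/380']
169 ['8/558', '8/558', '11/561', '9/557', '11/559', '10/558', '10/557', '9/554', '7/551', '9/552', '-118/379']
170 ['2/555', '4/557', '7/561', '6/559', '7/559', '8/560', '8/559', '5/553', '5/552', '2/547', '-117/386']
171 ['0/558', '1/558', '4/561', '3/559', '4/559', '2/556', '4/558', '2/555', '2/553', '1/552', '-7/539']
172 ['-4/557', '-3/558', '1/562', '0/560', '1/561', '4/563', '-1/556', '-2/554', '-3/552', '-3/550', '-11/539']
173 ['-8/556', '-5/560', '-4/559', '-4/560', '-3/559', '-4/557', '-2/559', '-5/554', '-6/552', '-4/555', '-11/544']
174 ['-12/556', '-11/556', '-8/559', '-7/560', '-6/560', '-6/560', '-7/557', '
[... 2081 characters left out ...]
16/562', '-20/555', '-20/555', '-25/548', '-24/548', '-25/546', '-25/545', '-26/543', '-24/544', '-16/554', '-13/557', '-16/552', '-18/548', '-42/517']
177 ['-116/439', '-118/436', '-24/556', '-20/561', '-26/552', '-24/554', '-25/551', '-24/552', '-23/552', '-23/551', '-23/550', '-18/556', '-19/554', '-22/549', '-40/525', '-40/524']
178 ['-116/445', '-118/442', '-118/440', '-23/561', '-24/559', '-23/559', '-23/559', '-20/561', '-24/556', '-24/554', '-23/555', '-23/554', '-21/556', '-23/552', '-41/528', '-40/528']
179 ['-81/495', '-82/493', '-82/492', '-22/567', '-26/562', '-24/563', '-23/563', '-23/562', '-22/562', '-23/560', '-24/559', '-24/558', '610/1372', '-40/536', '-46/526', '-44/529']
```

Request:
{"name": "carry_out", "arguments": {"series": "0.0118 -0.0387 0.003 0 0 0.8 0.5; 0.0114 -0.0389 0.003 0 0 0.8 0.5; 0.0107 -0.039 0.003 0 0 0.7 0.5; 0.0103 -0.0392 0.004 0 0 0.8 0.5; 0.0097 -0.0392 0.003 0 0 0.8 0.5; 0.0092 -0.0395 0.003 0 0 0.8 0.5; 0 0 0.02 0 0 0 0.5; 0 0 0.02 0 0 0 0.5; 0 0 0 0 0 0 0.5; 0 0 0 0 0 0 0.5"}}

```text
time: 19.73
eef_pos: [0.513, -0.3519, 0.0973]
tcp_rot: [3.141, -0.001, -3.062]
force: [0.4, -0.1, 0.6]
finger_gap: 0.497
```

Run:
```python
from plan import *
p_,R=show()
p=viewer.capture("scene"); w=(90,120,260,240)
im=cv2.cvtColor(p["color"][w[1]:w[3],w[0]:w[2]],cv2.COLOR_RGB2BGR); cv2.imwrite(f"pics/a8.png",cv2.resize(im,None,fx=4,fy=4,interpolation=cv2.INTER_NEAREST))
plan(p_,R,[((0.5156,-0.3534,0.035),184.6,.5)],step=0.025)
```

```text
t 19.73 p [ 0.513  -0.3519  0.0973] rpy [ 1.7994e+02 -5.0000e-02 -1.7544e+02] F [ 0.4 -0.1  0.6] gap 0.497 nose 0.025
-0.0009 -0.0006 0.0208 0 0 0 0.5; -0.0008 -0.0006 0.0207 0 0 0 0.5; -0.0009 -0.0006 0.0208 0.1 -0.1 0 0.5

3 rows; end [ 0.5156 -0.3534  0.035 ]
```

View pics/a8.png

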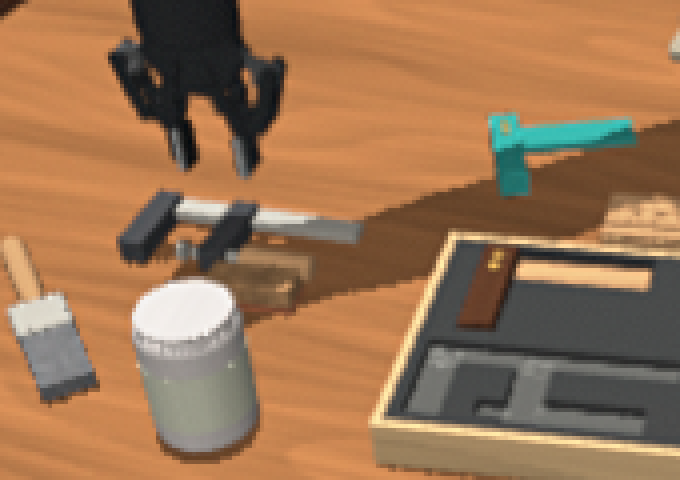

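Request:
{"name": "carry_out", "arguments": {"series": "-0.0025 -0.0017 0.015 0 0 0 0.5; 0 0 0.022 0 0 0 0.5; 0 0 0.02 0 0 0 0.5; 0 0 0.005 0 0 0 0.5; 0 0 0 0 0 0 0.5; 0 0 0 0 0 0 0.5"}}

```text
time: 20.52
eef_pos: [0.5166, -0.3543, 0.0369]
tcp_rot: [-3.14, 0.001, -3.062]
force: [0.3, -0.6, -0.5]
finger_gap: 0.502
```

Run:
```python
from plan import *
p_,R=show()
p=viewer.capture("scene"); w=(90,120,260,240)
im=cv2.cvtColor(p["color"][w[1]:w[3],w[0]:w[2]],cv2.COLOR_RGB2BGR); cv2.imwrite(f"pics/a9.png",cv2.resize(im,None,fx=4,fy=4,interpolation=cv2.INTER_NEAREST))
```

```text
t 20.52 p [ 0.5166 -0.3543  0.0369] rpy [-1.7992e+02  8.0000e-02 -1.7544e+02] F [ 0.3 -0.6 -0.5] gap 0.502 nose 0.025
```

View pics/a9.png

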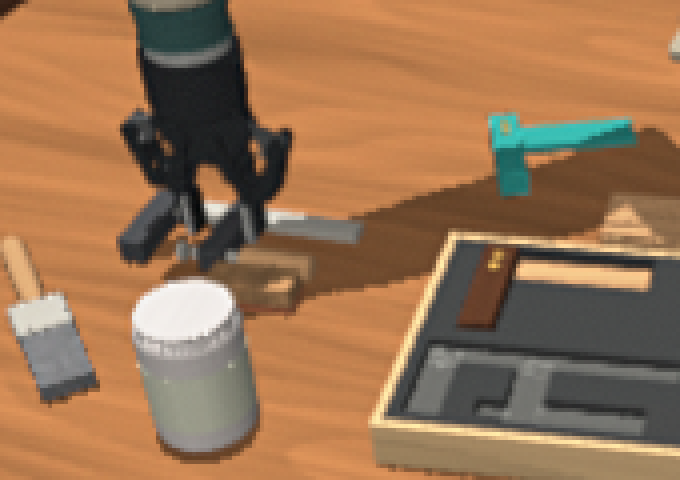

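Request:
{"name": "carry_out", "arguments": {"series": "0 0 0.002 0 0 0 0.5; 0 0 0 0 0 0 0.1; 0 0 0 0 0 0 0.1; 0 0 0 0 0 0 0.1; 0 0 0 0 0 0 0.1; 0 0 0 0 0 0 0.1", "grip_force": 80}}

```text
time: 21.32
eef_pos: [0.5161, -0.3538, 0.0344]
tcp_rot: [-3.142, 0.0, -3.062]
force: [0.7, 2.0, 6.1]
finger_gap: 0.231
```

Run:
```python
from plan import *
from fit import *
p_,R=show()
for n in ["scene","top"]:
    p=viewer.capture(n)
    r=fit(p,"clamp",515.6,-353.6,np.radians(-85.4),margin=3,excl=lambda X,Y,Z:(Z>27)|((np.abs(Y)<20)&(np.abs(X)<45))|((Y>30)&(X<0)))
    print(n,r[0][:2].round(1),np.degrees(r[0][2]).round(2),round(r[1],2),r[2])
    overlay(p,[("clamp",r[0],0)],(90,120,260,240) if n=="scene" else (320,160,400,230),4.5,"o9"+n)
```

```text
t 21.32 p [ 0.5161 -0.3538  0.0344] rpy [-1.8000e+02  2.0000e-02 -1.7544e+02] F [0.7 2.  6.1] gap 0.231 nose 0.025
scene [ 517.7 -355. ] -85.29 1.41 604
top [ 513.6 -353.8] -85.55 2.55 501
```

View pics/o9scene.png

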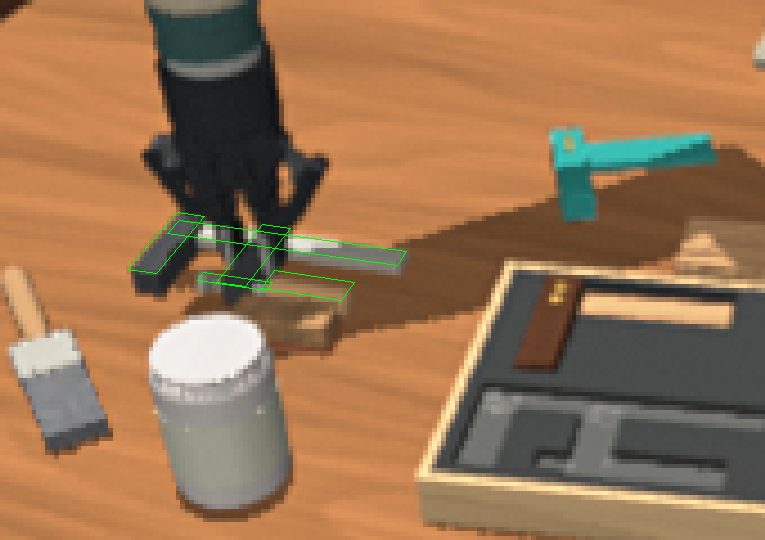

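View pics/o9top.png

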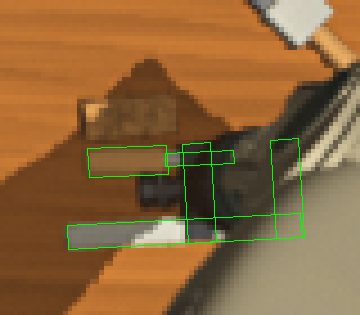

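Run:
```python
from plan import *
p,R=show()
plan(p,R,[((0.516,-0.3538,0.11),184.6,.1),((0.6413,-0.0439,0.105),189.2,.1)],step=0.04)
```

```text
t 21.43 p [ 0.516  -0.3538  0.0344] rpy [-1.8000e+02  2.0000e-02 -1.7544e+02] F [-1.2  2.   5. ] gap 0.229 nose 0.025
0 0 -0.0378 0 0 0 0.1; 0 0 -0.0378 0 0 0 0.1; -0.0166 0.0332 0.0006 0 0 -0.5 0.1; -0.0169 0.0331 0.0005 0 0 -0.5 0.1; -0.0172 0.0329 0.0006 0 0 -0.5 0.1; -0.0175 0.0328 0.0006 0 0 -0.6 0.1; -0.0178 0.0326 0.0005 0 0 -0.5 0.1; -0.0181 0.0324 0.0006 0 0 -0.5 0.1; -0.0184 0.0323 0.0005 0 0 -0.5 0.1; -0.0187 0.0321 0.0006 0 0 -0.5 0.1; -0.0189 0.0319 0.0006 0 0 -0.5 0.1

11 rows; end [ 0.6413 -0.0439  0.105 ]
```

Request:
{"name": "carry_out", "arguments": {"series": "0 0 -0.015 0 0 0 0.1; 0 0 -0.03 0 0 0 0.1; 0 0 -0.03 0 0 0 0.1; -0.0166 0.0332 0.0006 0 0 -0.5 0.1; -0.0169 0.0331 0.0005 0 0 -0.5 0.1; -0.0172 0.0329 0.0006 0 0 -0.5 0.1; -0.0175 0.0328 0.0006 0 0 -0.6 0.1; -0.0178 0.0326 0.0005 0 0 -0.5 0.1; -0.0181 0.0324 0.0006 0 0 -0.5 0.1; -0.0184 0.0323 0.0005 0 0 -0.5 0.1; -0.0187 0.0321 0.0006 0 0 -0.5 0.1; -0.0189 0.0319 0.0006 0 0 -0.5 0.1; 0 0 0 0 0 0 0.1; 0 0 0 0 0 0 0.1; 0 0 0 0 0 0 0.1"}}

```text
time: 23.3
eef_pos: [0.6406, -0.0447, 0.1036]
tcp_rot: [-3.142, -0.001, -2.983]
force: [0.4, -0.3, -4.3]
finger_gap: 0.232
```

Run:
```python
from plan import *
from fit import *
p_,R=show()
for n in ["scene","top"]:
    p=viewer.capture(n); pickle.dump(p,open(n+"10.pkl","wb"))
    base=p_[2]*1000-34.4
    r=fit(p,"clamp",641,-44,np.radians(-80.8),base=base,bg=36,margin=3,excl=lambda X,Y,Z:(Z>base+25)|((np.abs(Y)<18)&(np.abs(X)<45)))
    print(n,base.round(1),r[0][:2].round(1),np.degrees(r[0][2]).round(2),round(r[1],2),r[2])
    overlay(p,[("clamp",r[0],base)],(140,90,330,240) if n=="scene" else (195,120,325,230),4,"o10"+n)
    W=cloud(p)*1000; q=r[0]; c,s=np.cos(q[2]),np.sin(q[2]); d=W[...,:2]-q[:2]; X=c*d[...,0]+s*d[...,1]; Y=-s*d[...,0]+c*d[...,1]
    for nm,(a,b,e,f,h) in {"bar":(-97,-20,-35,-21,15),"fixed":(59,77,-34,34,22)}.items():
        m=(X>a)&(X<b)&(Y>e)&(Y<f)&(np.abs(W[...,2]-base-h)<9)
        A=np.c_[X[m],Y[m],np.ones(m.sum())]; k=np.linalg.lstsq(A,W[m][:,2]-h,rcond=None)[0]; print(nm,m.sum(),k.round(3),np.median(W[m][:,2]-h).round(1))
```

```text
t 23.3 p [ 0.6406 -0.0447  0.1036] rpy [-1.8000e+02 -5.0000e-02 -1.7091e+02] F [ 0.4 -0.3 -4.3] gap 0.232 nose 0.025
scene 69.2 [641.9 -46.3] -80.82 2.9 1504
bar 91 [ 9.0000e-03 -8.3000e-02  6.6914e+01] 68.8
fixed 103 [4.0000e-03 3.0000e-03 6.8612e+01] 68.9
top 69.2 [638.4 -43.2] -80.72 2.88 330
bar 38 [3.3000e-02 7.7000e-02 7.3845e+01] 68.6
fixed 14 [-8.2000e-02  4.0000e-03  7.5134e+01] 68.5
```

View pics/o10scene.png

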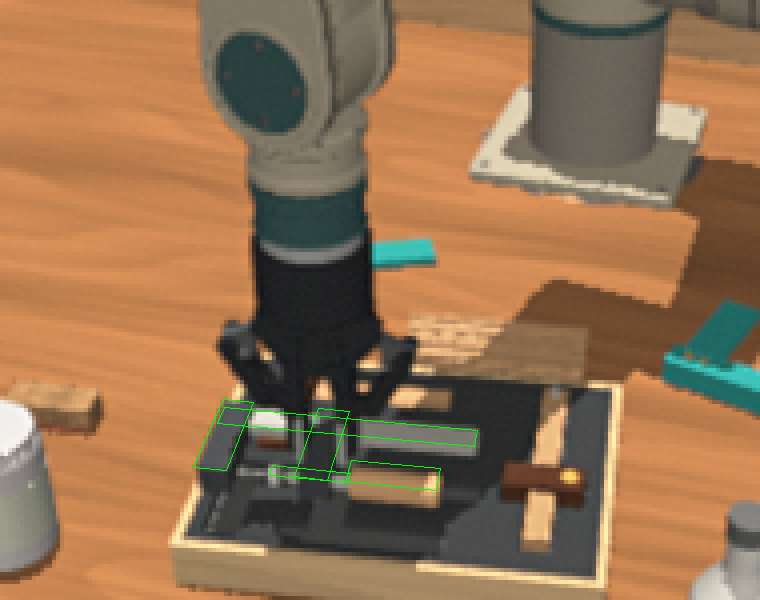

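View pics/o10top.png

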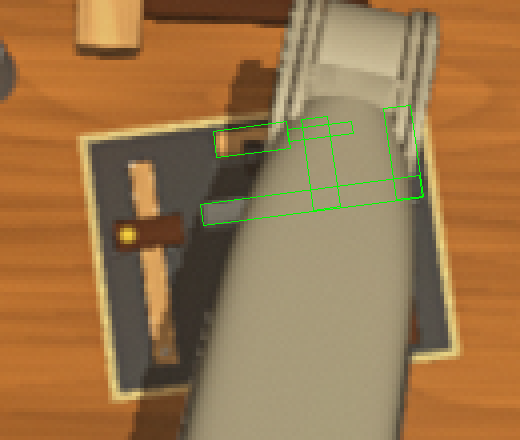

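Request:
{"name": "carry_out", "arguments": {"series": "-0.001 0.0009 0.014 0 0 -0.1 0.1; 0 0 0.014 0 0 0 0.1; 0 0 0.004 0 0 0 0.1; 0 0 0.003 0 0 0 0.1; 0 0 0 0 0 0 0.1; 0 0 0 0 0 0 0.1"}}

```text
time: 24.15
eef_pos: [0.6425, -0.0429, 0.0693]
tcp_rot: [-3.141, 0.001, -2.98]
force: [-0.6, 0.1, -4.1]
finger_gap: 0.227
```

Request:
{"name": "carry_out", "arguments": {"series": "0 0 0.003 0 0 0 0.1; 0 0 0 0 0 0 0.1; 0 0 0 0 0 0 0.1"}}

```text
time: 24.52
eef_pos: [0.642, -0.0428, 0.0658]
tcp_rot: [3.142, 0.0, -2.98]
force: [-0.2, 0.2, -3.6]
finger_gap: 0.23
```

Request:
{"name": "carry_out", "arguments": {"series": "0 0 0.003 0 0 0 0.1; 0 0 0.002 0 0 0 0.1; 0 0 0 0 0 0 0.1; 0 0 0 0 0 0 0.1"}}

```text
time: 25.02
eef_pos: [0.6424, -0.0429, 0.0616]
tcp_rot: [-3.141, 0.001, -2.98]
force: [-2.3, -0.5, 4.5]
finger_gap: 0.233
```

Run:
```python
from plan import *
p_,R=show()
p=viewer.capture("scene"); w=(140,110,330,240)
im=cv2.cvtColor(p["color"][w[1]:w[3],w[0]:w[2]],cv2.COLOR_RGB2BGR); cv2.imwrite(f"pics/a11.png",cv2.resize(im,None,fx=4,fy=4,interpolation=cv2.INTER_NEAREST))
```

```text
t 25.02 p [ 0.6424 -0.0429  0.0616] rpy [-1.7999e+02  4.0000e-02 -1.7074e+02] F [-2.3 -0.5  4.5] gap 0.233 nose 0.025
```

View pics/a11.png

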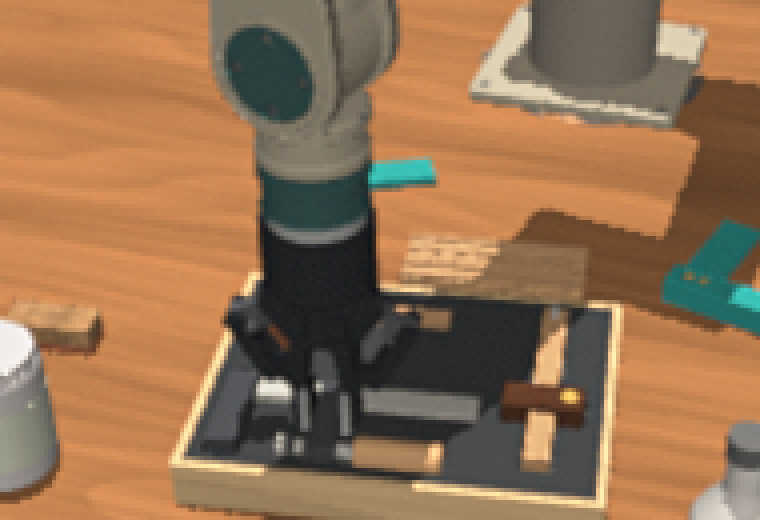

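Request:
{"name": "carry_out", "arguments": {"series": "0 0 -0.001 0 0 0 0.4; 0 0 0 0 0 0 0.4; 0 0 0 0 0 0 0.4; 0 0 -0.02 0 0 0 0.4; 0 0 -0.015 0 0 0 0; 0 0 0 0 0 0 0; 0 0 0 0 0 0 0; 0 0 0 0 0 0 0; 0 0 0 0 0 0 0", "grip_force": 40}}

```text
time: 26.2
eef_pos: [0.6415, -0.0428, 0.0962]
tcp_rot: [3.141, -0.001, -2.98]
force: [0.4, 0.3, 0.3]
finger_gap: -0.002
```

Run:
```python
from plan import *
p_,R=show()
p=viewer.capture("scene"); w=(140,110,330,240)
im=cv2.cvtColor(p["color"][w[1]:w[3],w[0]:w[2]],cv2.COLOR_RGB2BGR); cv2.imwrite(f"pics/a12.png",cv2.resize(im,None,fx=4,fy=4,interpolation=cv2.INTER_NEAREST))
```

```text
t 26.2 p [ 0.6415 -0.0428  0.0962] rpy [ 1.7998e+02 -7.0000e-02 -1.7074e+02] F [0.4 0.3 0.3] gap -0.002 nose 0.025
```

View pics/a12.png

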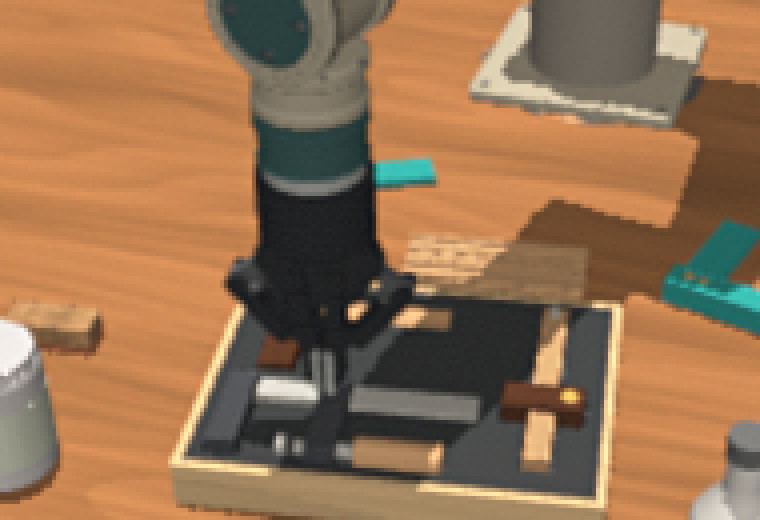

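Request:
{"name": "carry_out", "arguments": {"series": "0 0 0.01 0 0 0 0; 0 0 0.009 0 0 0 0; 0 0 0.003 0 0 0 0; 0 0 0.003 0 0 0 0; 0 0 0.003 0 0 0 0; 0 0 0.003 0 0 0 0; 0 0 0 0 0 0 0"}}

```text
time: 27.12
eef_pos: [0.6415, -0.0428, 0.0658]
tcp_rot: [3.141, -0.001, -2.98]
force: [-0.5, -0.3, 0.9]
finger_gap: 0.004
```

Run:
```python
from plan import *
p_,R=show()
p=viewer.capture("scene"); pickle.dump(p,open("scene13.pkl","wb")); w=(140,110,330,240)
im=cv2.cvtColor(p["color"][w[1]:w[3],w[0]:w[2]],cv2.COLOR_RGB2BGR); cv2.imwrite(f"pics/a13.png",cv2.resize(im,None,fx=4,fy=4,interpolation=cv2.INTER_NEAREST))
W=cloud(p)*1000
q=np.array([642.9,-45.4]);c,s=np.cos(np.radians(-80.8)),np.sin(np.radians(-80.8)); d=W[...,:2]-q; X=c*d[...,0]+s*d[...,1]; Y=-s*d[...,0]+c*d[...,1]
for nm,(a,b,e,f) in {"bar":(-97,-20,-34,-22),"fixed":(60,76,-34,34),"jaw+":(-8,8,18,36),"foam":(-60,-20,-12,10)}.items():
    m=(X>a)&(X<b)&(Y>e)&(Y<f)&(W[...,2]<60)&(W[...,2]>0); print(nm,m.sum(),np.percentile(W[m][:,2],[20,50,80]).round(1))
```

```text
t 27.12 p [ 0.6415 -0.0428  0.0658] rpy [ 1.7998e+02 -5.0000e-02 -1.7074e+02] F [-0.5 -0.3  0.9] gap 0.004 nose 0.025
bar 72 [32.3 33.5 34.8]
fixed 95 [39.3 40.4 41.7]
jaw+ 26 [39.2 40.4 41.4]
foam 77 [34.5 35.4 36.6]
```

View pics/a13.png

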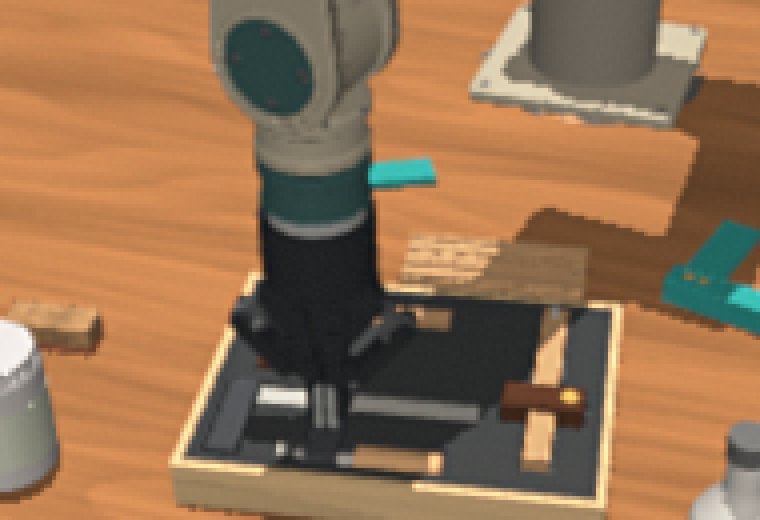

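The clamp is down: jaw top at about 40 mm, which is the home height. I'll give it one more light push to confirm the hard stop, then lift.

Request:
{"name": "carry_out", "arguments": {"series": "0 0 0.002 0 0 0 0; 0 0 0.002 0 0 0 0; 0 0 0 0 0 0 0"}}

```text
time: 27.55
eef_pos: [0.6423, -0.0429, 0.0649]
tcp_rot: [-3.141, 0.001, -2.98]
force: [-7.0, 0.8, 18.4]
finger_gap: -0.006
```

Run:
```python
from plan import *
p,R=show()
plan(p,R,[((0.642,-0.043,0.11),189.2,0),((0.5836,0.0897,0.10),189.2,0)],step=0.03)
```

```text
t 27.55 p [ 0.6423 -0.0429  0.0649] rpy [-1.7998e+02  4.0000e-02 -1.7074e+02] F [-7.   0.8 18.4] gap -0.006 nose 0.025
0.0002 -0.0001 -0.0225 0 0 0 0; 0.0001 0 -0.0226 0 0 0.1 0; 0.0073 0.0281 0.002 0 0 0 0; 0.0073 0.028 0.002 0 0 0 0; 0.0073 0.0281 0.002 0 0 0 0; 0.0073 0.028 0.0019 0 0 0 0; 0.0074 0.0281 0.002 0 0 0 0

7 rows; end [0.5836 0.0897 0.1   ]
```

Request:
{"name": "carry_out", "arguments": {"series": "0 0 -0.01 0 0 0 0; 0 0 -0.023 0 0 0 0; 0 0 -0.014 0 0 0 0; 0.0073 0.028 0.002 0 0 0 0; 0.0073 0.028 0.002 0 0 0 0; 0.0073 0.028 0.002 0 0 0 0; 0.0073 0.028 0.002 0 0 0 0; 0.0074 0.028 0.002 0 0 0 0; 0 0 0 0 0 0 0; 0 0 0 0 0 0 0; 0 0 0 0 0 0 0"}}

```text
time: 28.92
eef_pos: [0.5842, 0.0887, 0.099]
tcp_rot: [-3.141, 0.001, -2.981]
force: [0.1, -0.5, 0.7]
finger_gap: -0.006
```

Run:
```python
from plan import *
p_,R=show()
p=viewer.capture("scene"); pickle.dump(p,open("scene14.pkl","wb")); w=(140,110,330,240)
im=cv2.cvtColor(p["color"][w[1]:w[3],w[0]:w[2]],cv2.COLOR_RGB2BGR); cv2.imwrite(f"pics/a14.png",cv2.resize(im,None,fx=4,fy=4,interpolation=cv2.INTER_NEAREST))
```

```text
t 28.93 p [0.5842 0.0887 0.099 ] rpy [-1.7998e+02  5.0000e-02 -1.7080e+02] F [ 0.1 -0.5  0.7] gap -0.006 nose 0.025
```

View pics/a14.png

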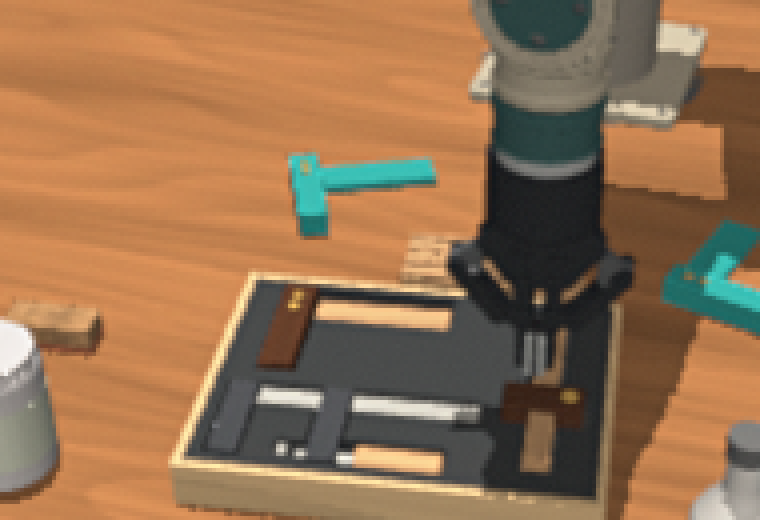

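Request:
{"name": "carry_out", "arguments": {"series": "0 0 0.01 0 0 0 0; 0 0 0.01 0 0 0 0; 0 0 0.003 0 0 0 0; 0 0 0.003 0 0 0 0; 0 0 0.003 0 0 0 0; 0 0 0.003 0 0 0 0; 0 0 0.002 0 0 0 0; 0 0 0 0 0 0 0"}}

```text
time: 29.98
eef_pos: [0.5833, 0.0891, 0.0669]
tcp_rot: [-3.141, -0.0, -2.98]
force: [-5.2, -1.9, 16.1]
finger_gap: 0.002
```

Request:
{"name": "carry_out", "arguments": {"series": "0 0 0.002 0 0 0 0; 0 0 0 0 0 0 0; 0 0 0 0 0 0 0"}}

```text
time: 30.35
eef_pos: [0.5833, 0.0891, 0.0668]
tcp_rot: [-3.14, -0.0, -2.98]
force: [-9.7, -2.1, 26.6]
finger_gap: 0.002
```

Request:
{"name": "carry_out", "arguments": {"series": "0 0 -0.01 0 0 0 0; 0 0 -0.03 0 0 0 0; 0 0 -0.04 0 0 0 0; 0 0 -0.04 0 0 0 0; 0.02 0.04 -0.02 0 0 0 0; 0.02 0.04 0 0 0 0 0; 0.02 0.04 0 0 0 0 0; 0.02 0.04 0 0 0 0 0; 0.02 0.04 0 0 0 0 0; 0.02 0.04 0 0 0 0 0; 0.02 0.04 0 0 0 0 0; 0 0 0 0 0 0 0"}}

```text
time: 31.85
eef_pos: [0.3982, 0.3449, 0.2021]
tcp_rot: [-3.141, -0.001, -2.976]
force: [0.6, -0.5, -0.9]
finger_gap: 0.001
```

Run:
```python
from plan import *
from fit import *
show()
H={"square":(-48,-100,99.2,18),"clamp":(57,-49,-80.8,18),"gauge":(22,98,9.2,18)}
for n in ["scene","top"]:
    p=viewer.capture(n); save(p,n+"_end"); pickle.dump(p,open(n+"_end.pkl","wb"))
    W=cloud(p)*1000
    t=fit(p,"tray",*((578.7,-6.2,.161) if n=="scene" else (574.9,-2.7,.16)),excl=lambda X,Y,Z:(np.abs(X)<103)&(np.abs(Y)<137))[0]
    print(n,"tray",t[:2].round(1),np.degrees(t[2]).round(2))
    c,s=np.cos(t[2]),np.sin(t[2])
    for k,(x,y,yaw,b) in H.items():
        h=t[:2]+[c*x-s*y,s*x+c*y]
        r=fit(p,k,h[0],h[1],np.radians(yaw),base=18,bg=36,margin=6,excl=lambda X,Y,Z:Z<12)[0]
        d=r[:2]-h; 
        dd=W[...,:2]-r[:2]; cc,ss=np.cos(r[2]),np.sin(r[2]); X=cc*dd[...,0]+ss*dd[...,1]; Y=-ss*dd[...,0]+cc*dd[...,1]
        hs=[]
        for a,bb,e,f,ht in boxes(k):
            m=(X>a+3)&(X<bb-3)&(Y>e+3)&(Y<f-3); hs.append((np.median(W[m][:,2]).round(1),18+ht))
        print(k,"off",d.round(1),"yaw",np.degrees(r[2]).round(1),"tops meas/home",hs)
    st=fit(p,"strip",385,5,1.74)[0]; print("strip",st[:2].round(1),np.degrees(st[2]).round(1))
```

```text
t 31.85 p [0.3982 0.3449 0.2021] rpy [-1.7999e+02 -8.0000e-02 -1.7049e+02] F [ 0.6 -0.5 -0.9] gap 0.001 nose 0.025
scene tray [578.8  -6.2] 9.27
square off [-0.3 -0.6] yaw 99.7 tops meas/home [(np.float64(41.1), 42), (np.float64(25.8), 26)]
clamp off [0.9 0.7] yaw -80.8 tops meas/home [(np.float64(38.4), 40), (np.float64(38.4), 40), (np.float64(31.7), 33), (np.float64(35.7), 40), (np.float64(32.6), 34)]
gauge off [2.  0.6] yaw 9.6 tops meas/home [(np.float64(35.0), 36), (np.float64(40.3), 42)]
strip [385.8   3.4] 99.1
top tray [574.8  -2.6] 9.15
square off [1.  0.3] yaw 98.8 tops meas/home [(np.float64(41.0), 42), (np.float64(25.3), 26)]
clamp off [0.2 0.3] yaw -81.5 tops meas/home [(np.float64(39.1), 40), (np.float64(38.9), 40), (np.float64(33.6), 33), (np.float64(38.5), 40), (np.float64(37.2), 34)]
gauge off [-0.3 -1. ] yaw 11.6 tops meas/home [(np.float64(35.6), 36), (np.float64(41.4), 42)]
strip [382.3   7.1] 99.2
```

View pics/scene_end.png

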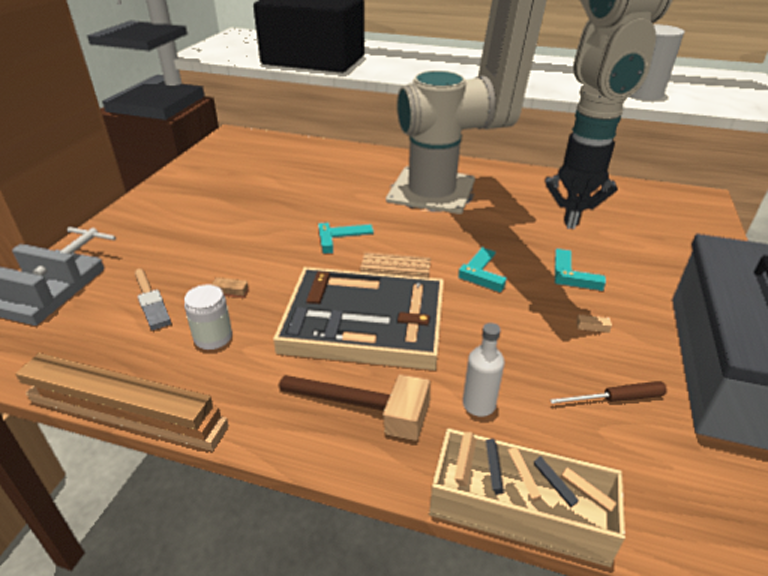

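View pics/top_end.png

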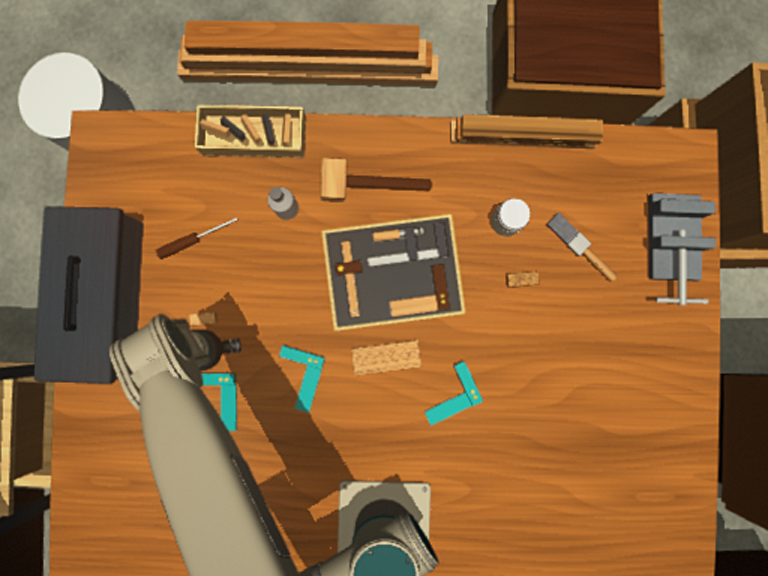

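All three tools sit at home height within about 1–2 mm. The panel is on the bench at px (387,357) of the top view, the bystanders look unmoved, and the arm is clear. Handing in.

```bash
python3 -c "
from bench import env
print(env.job_done()); print(env.sense()['time'])"
```

```text
the job is handed in; nothing more can be done
None
the job is handed in; nothing more can be done
```

The job is handed in, at about 32 s of the 72 s allowed. The panel is on the bench in front of the tray. The square and the clamp are each in their own cut-out, and they and the gauge are pressed to the hard stop with everything let go. No verdict came back.

- **Seating:** In the last pictures from both cameras, the square and clamp fit within about 1.2 mm of home in plan. All three tools' tops were at home height to within about 2 mm. The final pushes met firm resistance of 18 to 31 N, with no reading above that.
- **Panel and bystanders:** Both cameras show the panel flat on the bench and clear of the tray. The bystanders look unmoved by eye; I did not measure them.
- **Checks that disagreed:**
  - The two cameras place things about 4 mm apart. I worked from offsets measured within each camera, checked against the gripped objects.
  - The gauge's final fit scattered, by up to 2 mm and 2.4° of yaw, because its beam is now flush with the foam. Before the press it fitted squarely in its cut-out.
  - A few clamp heights read up to 4 mm off, on its thin round screw and handle.
- **Weak grip on the square:** The fingertips held only the top millimetre or so of its fence during the carry. It stayed level and seated cleanly.

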